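# Load a glass slide under the microscope's stage clips

### The arm

A 6-joint arm with a two-finger parallel gripper is mounted at the origin on the work surface. World frame = base frame: x ahead of the robot, y to its left, z up, the work surface at z = 0. Lengths are in mm, angles in rad, forces in N, time in s.
With the tool pointing down it reaches from about 300 to 775 mm from the base axis. Payload 14.6 kg.
Tool frame: the origin (TCP) lies midway between the tips of the shut fingers; the grasp point (between the pads) lies 19 mm behind it; z points along the fingers, x is the direction in which the jaws open and shut, and the axes are right-handed (so a half turn about z gives the same grasp; the last joint's range is limited). The gripper opens to 85 mm and grips with 20 to 120 N. Pads are 22 mm wide; open, the fingers measure 114 mm over their backs; the gripper's body (76 mm by 85 mm) begins 54 mm behind the grasp point. The pads swing forward as they close: fully open they stand 13 mm farther back than shut.
Start: joints at [-1.191, 0.3, 1.521, -0, 1.321, -0.067], TCP at [237.637, -496.002, 231.281] pointing down, gripper open.
Joint ranges: [-3.03, 3.03], [-0.79, 2.21], [0.23, 2.52], [-1.04, 4.18], [0, 3.07], [-2.55, 2.55]. Speed limits (rad/s): [2.22, 2.22, 2.57, 3.14, 3.14, 3.14].

### API

Orientations are given as a unit quaternion [x, y, z, w].
In Python, from workcell import env gives the robot as it stands.
- The arm moves only by the tool drive_tool, never from a script. Its arguments are lists of equal length, an entry for each row: "dp": the shift along the tool's x, y, z in mm, a list of three; "roll": the turn about the tool's z in degrees; "hand": the opening, from 0 (shut) to 1 (fully open). A call has 1 to 5 rows; each row shifts and turns the commanded pose from where the row before left it, along the tool's axes as they then stand; what a row does not reach is not made up. A row lasts 1/12 s, in which the tool goes at most 41.7 mm and 7.16 degrees, less where a joint would pass 70% of its speed; a pose out of reach is approached as far as the arm can. A call with a gripper value outside its range is refused whole. The fingers move at their own pace and stop on an object; "grip_force" is the grip in N (left out, the last holds). Time passes only in rows, so rows that do not move let the fingers close. It gives the time, the measured TCP pose, the force and the opening at its end, in the units of the state.
- env.sense(): the state, without advancing time (a new reading comes with each control period).
- env.grab_frame(name): name is "scene" or "side" or "wrist"; returns a dict with "frame" (384x512x3 uint8, red, green, blue), "z_map" (384x512 float32, mm along the optical axis (not along the pixel's ray), 0 where there is no reading), "fx", "fy", "cx", "cy" (pixels), "pose" (4x4, takes a point from camera to world coordinates). Camera axes: x right, y down, z forward; pixel columns grow to the right and rows downward; lengths in mm; the calibration is good to about 2 mm. A picture is of the moment at which its call begins.
- env.hand_in(): hands the job in, once; it reports no verdict.
The state is a dict: "clock": time; "joint_positions": joint angles; "joint_vel": joint speeds; "effort": joint torques, N m; "eef_pos": TCP position; "tcp_rot": TCP orientation; "contact_force": force on the tool from outside, world axes, zero at the start; "moment": the same for the moment, N m; "grip_width": opening from 0.0 (shut) to 1.0 (fully open).
Only numpy, scipy, OpenCV 4.12 (cv2) and the standard library are available. Lean on these libraries where they do the work, as an engineer would, in place of code of your own. Each camera call takes 0.05 s, during which the arm holds its last target.

### The job

Load the long framed glass slide into the camera microscope: lay it on the stage and slide it nose first under both sprung clips, until they have ridden over its raised rim and snapped down on the glass and the nose is square and fully home against the slide stop. It is glass, so press and push gently. Then swing the camera barrel back over the slide as far as it goes; leave the other things on the table where they are.

Things in the scene. Friction and masses are not known exactly. Their poses are not given: they have to be found in the camera images.
- scope: Camera microscope standing still on the table: white base 232 x 160 x 30 mm high, black flat stage insert on its top. Origin under the base at table height, x from the open entry side to the post. The stage surface is 30 mm above the table, from x = -112 mm to the slide stop near x = +30 mm. The post for the camera arm stands at x = +90 mm, y = 0, top at 160 mm.
- stage (a point): Point on the stage surface (30 mm up), on its middle line, at the microscope's x = 30 mm. Axes as the microscope's: x is the way the slide goes in, z up. The stop, a steel bar 50 mm wide, 8 mm high across the stage, is clamped wherever it was last set, its face 4 mm before to 13 mm beyond this point, so feel for it.
- slide: The long framed glass slide, lying flat: aluminium frame 90 x 44 mm (x, y), glass 3.5 mm up inside a raised rim 7 mm high (6 mm wide at the nose, 4 mm at the sides). Origin centre of the underside, x towards the nose. On its tail half stands a finger grip, see grip. Glass: keep any push or pressure on it under 15 N.
- grip (a point): Half-way up the slide's finger grip: an upright aluminium block 20 mm long (x), 26 mm wide (y), its top 18 mm above the slide's underside; this point is 33 mm behind the slide's centre and 9 mm above its underside. To be pinched across its 26 mm width from above. Axes as the slide's.
- nose (a point): Middle of the slide's front lower edge, 45 mm ahead of its centre, on its underside. Axes as the slide's.
- clip_left (a joint): Angle (rad) of the left (+y) stage clip, a 7 mm wide sprung steel strip 11 mm left of the stage's middle line, hinged 36 mm beyond stage. Its toe is 15 mm before stage, its lip, turned up towards the entry, starts 45 mm before it, 9 mm above the stage. 0 is down on the empty stage, 0.12 riding on the slide's rim, 0.055 snapped down on its glass.
- clip_right (a joint): The same for the right clip, 11 mm to the right (-y) of the middle line. Both clips together resist the slide with about 3 to 6 N as its rim passes under them (more if it is also pressed down), then drop behind the rim with the nose some 8 mm before stage; each toe presses with about 1 N.
- swing (a joint): Angle (rad) of the camera arm about the post: 0 is against its stop with the barrel over the stage's middle line, growing as the barrel swings away to the left (+y of the microscope). It stays where it is left; about 1 N at the barrel moves it.
- barrel (a point): Middle of the camera barrel's axis: an upright white cylinder 36 mm in diameter, from 95 to 173 mm above the table, at the end of the swing arm 96 mm from the post's axis; this point is 132 mm up.
- short_slide: Another framed slide of the same make but only 56 mm long, lying on the table: leave it. Origin on the underside.
- pump_bottle: Hand gel bottle with pump, 62 mm in diameter, 170 mm high: leave it. Origin under its centre.
- jar: Small screw-cap sample jar, 48 mm in diameter, 62 mm high: leave it. Origin under its centre.
- tape_roll: Roll of paper tape lying flat, 68 mm in diameter, 24 mm high: leave it. Origin under its centre.
- pen_torch: Steel pen torch lying flat, 127 mm long, 16 mm thick: leave it. Origin on its underside.
- slide_box: Closed grey plastic slide box, 87 x 67 x 32 mm high: leave it. Origin under its centre.
Things that resemble listed ones, but are neither listed nor needed, are in the scene too. Leave any pink look-alike of the slide alone.

How it is judged (in metres and radians):
On the way, in this order (a step that is already met when the one before it is completed fails the run):
1. both clips are riding up on the slide's nose as it slides in along the stage (value of joint each of clip_left, clip_right above 0.03 rad and x of nose in the frame of stage below -0.01 m).
2. the slide is home against the stop with both clips snapped down on its glass (x of stop_bar_c0 in the frame of nose below 0.005 m and value of joint clip_left between 0.03 and 0.088 rad and value of joint clip_right between 0.03 and 0.088 rad), for 0.2 s.
3. the camera barrel is swung back over the slide as far as it goes (value of joint swing below 0.06 rad), for 0.1 s.
At the end, for the whole second after the job is handed in: The long slide lies flat and released on the stage, nose within 2 mm of the stop's face, 5 mm of the middle line and 0.06 rad of square, both clips snapped down on its glass (0.03 to 0.088 rad), at rest; the camera barrel is over it (swing below 0.06 rad) (all of step 2 and y of nose in the frame of stage between -0.005 and 0.005 m and z of nose in the frame of stage below 0.002 m and angle between the x axis of slide and the x axis of scope, either way round below 0.06 rad and angle between slide's own z axis and vertical below 0.04 rad and value of joint swing below 0.06 rad and linear speed of slide below 0.01 m/s); the robot touches nothing.
It fails at once if the slide is rammed against the stop with more than 20 N (contact force between slide and stop_bar_c0 above 20 N).
It fails at once if the slide is pressed or knocked against the microscope with more than 50 N (contact force between slide and scope above 50 N).
It fails at once if a bystander is moved by more than 25 mm (distance of any of short_slide, pump_bottle, jar, tape_roll, pen_torch, slide_box from where it was at the start of the episode above 0.025 m).
It also fails if it takes over 69 s, if anything falls off the work surface, if the arm or the gripper's body presses on something with over 40 N, if the wrist force passes 120 N, or if a joint passes its speed limit or range.

## Working session

There is one attempt and no reset: what is moved stays moved. The work goes in short steps, Python scripts to look and compute and a tool call to move; the robot and the scene stay as the last step left them, time stands still between calls to the robot, and variables do not carry over. Pictures are saved under pics/ and viewed, and the job is handed in when it is done.

Besides the shell and the picture viewer there is one more tool, called after ">>>" in YAML: its name, and indented under it one key for each argument. drive_tool: Moves the arm, as the interface text tells. Its arguments: {"type":"object","properties":{"dp":{"type":"array"},"roll":{"type":"array"},"hand":{"type":"array"},"grip_force":{"type":"number"}},"required":["dp","roll","hand"]}

```bash
mkdir -p pics; ls; cat > h.py <<'E'
import numpy as np, cv2
from workcell import env
def grab(n,tag):
    f=env.grab_frame(n); cv2.imwrite(f'pics/{tag}.png',cv2.cvtColor(f['frame'],cv2.COLOR_RGB2BGR)); np.savez(f'{tag}.npz',**f); return f
def ray(f,u,v,z):
    P=f['pose']; d=P[:3,:3]@np.array([(u-f['cx'])/f['fx'],(v-f['cy'])/f['fy'],1]); o=P[:3,3]
    return o+d*(z-o[2])/d[2]
def cloud(f):
    z=f['z_map']; v,u=np.mgrid[:z.shape[0],:z.shape[1]]
    p=np.stack([(u-f['cx'])/f['fx']*z,(v-f['cy'])/f['fy']*z,z],-1)@f['pose'][:3,:3].T+f['pose'][:3,3]
    p[z==0]=np.nan; return p
E
python3 - <<'E'
from h import *
for n in('scene','side','wrist'):
    f=grab(n,n+'0'); print(n,f['fx'],f['pose'].round(3).tolist())
a=[cv2.imread(f'pics/{n}0.png') for n in('scene','side')]
print(env.sense())
E
```

```text
pics
scene 361.3883625194733 [[0.768, 0.527, -0.364, 888.099], [0.64, -0.631, 0.438, -419.625], [0.001, -0.569, -0.822, 894.121], [0.0, 0.0, 0.0, 1.0]]
side 395.6661929958061 [[-0.993, -0.052, 0.104, 419.75], [-0.115, 0.587, -0.802, 793.556], [-0.02, -0.808, -0.589, 705.11], [0.0, 0.0, 0.0, 1.0]]
wrist 339.8377398625116 [[0.432, -0.858, -0.278, 307.794], [-0.902, -0.411, -0.133, -462.036], [-0.0, 0.308, -0.951, 373.412], [0.0, 0.0, 0.0, 1.0]]
{'clock': 0.15, 'joint_positions': array([-1.19056204e+00,  3.00348439e-01,  1.52139095e+00, -4.28862248e-05,
        1.32069361e+00, -6.65986585e-02]), 'joint_vel': array([ 0.00155822, -0.00106458, -0.00306374, -0.00162089,  0.00030595,
       -0.00279675]), 'effort': array([ 2.36572450e-03, -5.43666744e+01, -3.61885893e+01,  4.39772464e-06,
        3.17791433e-03, -3.12051066e-05]), 'eef_pos': array([ 237.59123937, -495.85890243,  230.86903857]), 'tcp_rot': array([ 8.46203560e-01, -5.32859604e-01, -3.52079804e-04, -2.30259199e-04]), 'contact_force': array([-0.2519174 ,  0.05133203, -0.51265603]), 'moment': array([ 0.03742584, -0.02153945, -0.02633683]), 'grip_width': 1.0024339156783868}
```

View pics/scene0.png

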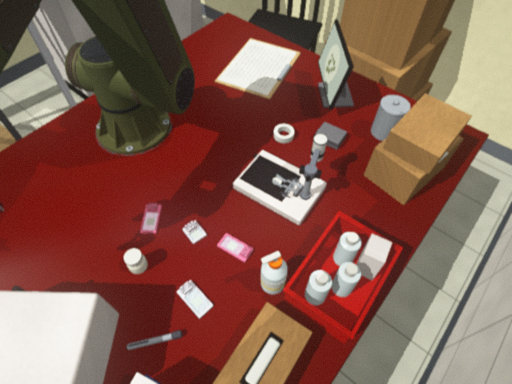

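View pics/side0.png

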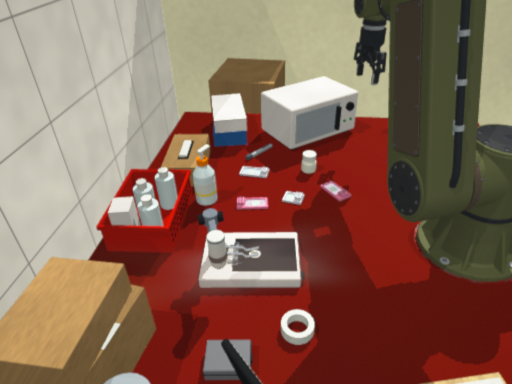

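View pics/wrist0.png

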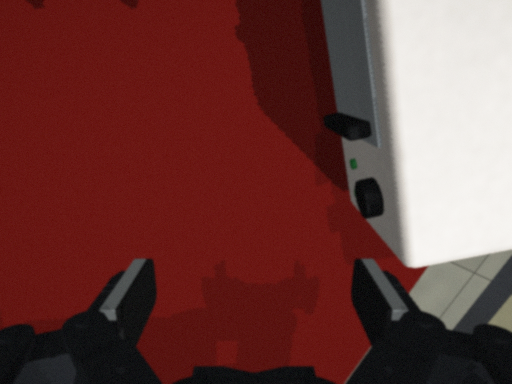

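Candidates in the scene view are white at (195,299), white at (194,231), pink at (151,218) and pink at (235,247). The white one at (195,299) looks like the long slide and (194,231) like the short one. I'll check with sizes and a crop.

```bash
python3 - <<'E'
from h import *
f=np.load('scene0.npz'); im=f['frame']; p=cloud(f)
hsv=cv2.cvtColor(im,cv2.COLOR_RGB2HSV)
notred=((hsv[...,1]<120)|(p[...,2]>25)).astype(np.uint8)
for nm,(u0,u1,v0,v1) in {'long':(165,225,272,328),'short':(175,212,212,250),'pinkA':(135,168,195,240),'pinkB':(212,258,228,268)}.items():
    m=np.zeros_like(notred); 
    s=hsv[v0:v1,u0:u1]; m[v0:v1,u0:u1]=((s[...,1]<150)&(s[...,2]>70))
    n,l,st,c=cv2.connectedComponentsWithStats(m)
    i=1+np.argmax(st[1:,4]); vv,uu=np.where(l==i)
    pts=np.array([ray(f,u,v,5)[:2] for u,v in zip(uu,vv)],np.float32)
    r=cv2.minAreaRect(pts); print(nm,c[i],st[i,4],r, np.nanmax(p[l==i][:,2]),np.nanmedian(p[l==i][:,2]))
a=cv2.resize(cv2.cvtColor(im[195:335,130:265],cv2.COLOR_RGB2BGR),None,fx=5,fy=4.2,interpolation=cv2.INTER_CUBIC)
cv2.imwrite('pics/c1.png',a)
b=cv2.resize(cv2.cvtColor(im[130:230,220:340],cv2.COLOR_RGB2BGR),None,fx=6,fy=6,interpolation=cv2.INTER_CUBIC)
cv2.imwrite('pics/c2.png',b)
g=np.load('side0.npz')['frame'][195:295,190:310]
cv2.imwrite('pics/c3.png',cv2.resize(cv2.cvtColor(g,cv2.COLOR_RGB2BGR),None,fx=6,fy=6,interpolation=cv2.INTER_CUBIC))
E
```

```text
long [194.44987469 298.40225564] 798 ((585.8883056640625, -289.89288330078125), (50.633056640625, 99.2656021118164), 84.24834442138672) 19.32652255415576 3.5504991328108417
short [193.88693467 231.27386935] 398 ((451.10089111328125, -158.1317596435547), (51.807762145996094, 69.38374328613281), 78.97988891601562) 19.78227812535613 4.134712338887198
pinkA [150.75643564 218.41980198] 505 ((327.79156494140625, -207.05438232421875), (50.60858154296875, 101.91240692138672), 39.633216857910156) 19.911032130567378 3.707938268111434
pinkB [234.92857143 246.94947735] 574 ((570.8086547851562, -120.83186340332031), (94.38880920410156, 50.07841491699219), 7.756038665771484) 20.548890455084802 3.71997097904125
```

View pics/c1.png

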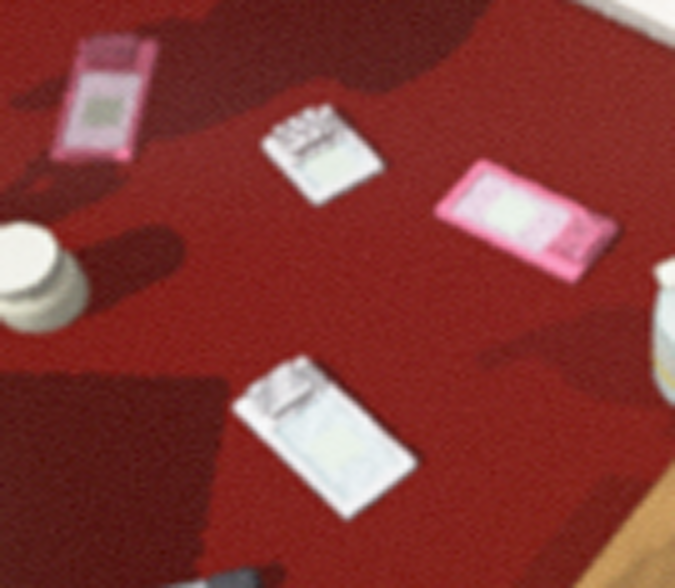

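View pics/c2.png

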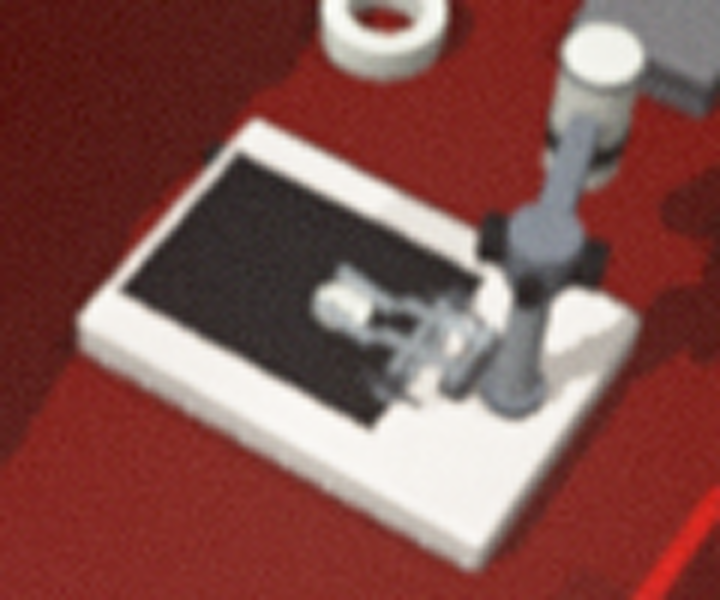

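View pics/c3.png

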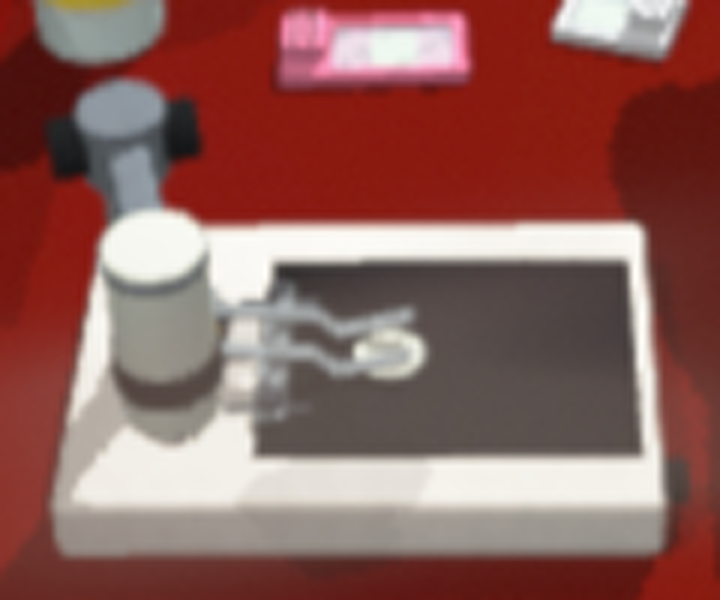

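White (195,299) measures about 99x50 mm with blur, so it fits the 90x44 long slide. Its grip block is towards the robot at upper left and its nose towards +x. The other white one, about 69x52, is the 56 mm short slide. Next, the scope and slide poses from both views.

```bash
python3 - <<'E'
from h import *
for n in('scene','side'):
    f=np.load(n+'0.npz'); p=cloud(f); im=f['frame']
    # scope top
    X,Y,Z=p[...,0],p[...,1],p[...,2]
    roi=np.zeros(X.shape,bool)
    if n=='scene': roi[140:232,225:340]=1
    else: roi[225:300,190:310]=1
    m=(roi&(abs(Z-30)<3)).astype(np.uint8)
    nn,l,st,c=cv2.connectedComponentsWithStats(m); i=1+np.argmax(st[1:,4]); 
    q=p[l==i]; r=cv2.minAreaRect(q[:,:2].astype(np.float32)); print(n,'scope',r,len(q),np.median(q[:,2]))
    print(cv2.boxPoints(r).round(0).tolist())
    # high points: post/barrel
    h=p[roi|(False)]; h=h[(h[:,2]>60)]; 
    if n=='side':
        roi2=np.zeros(X.shape,bool); roi2[195:275,190:230]=1
    else:
        roi2=np.zeros(X.shape,bool); roi2[130:205,290:330]=1
    for a,b in((164,177),(152,164)):
        k=p[roi2&(Z>a)&(Z<b)]
        if len(k): print(a,len(k),k[:,:2].min(0),k[:,:2].max(0),np.median(k,0))
    # slide
    hsv=cv2.cvtColor(im,cv2.COLOR_RGB2HSV)
    u0,u1,v0,v1=(165,225,272,328) if n=='scene' else (236,274,162,182)
    s=hsv[v0:v1,u0:u1]; m=np.zeros(X.shape,np.uint8); m[v0:v1,u0:u1]=((s[...,1]<140)&(s[...,2]>70))
    nn,l,st,c=cv2.connectedComponentsWithStats(m); i=1+np.argmax(st[1:,4]); q=p[l==i]; print(c[i],st[i])
    t=q[q[:,2]>13]; print('grip',len(t),np.nanmedian(t,0),t.min(0),t.max(0))
    b=q[(q[:,2]<10)&(q[:,2]>2.0)]; r=cv2.minAreaRect(b[:,:2].astype(np.float32)); print('slide',r)
E
```

```text
scene scope ((543.8748168945312, 110.84660339355469), (229.12945556640625, 158.1944122314453), 6.304393291473389) 2019 28.598854900050355
[[421.0, 177.0], [439.0, 20.0], [666.0, 45.0], [649.0, 202.0]]
164 122 [577.11204349 191.36288827] [613.78678685 228.22807129] [596.22436269 207.3951481  170.87412839]
152 163 [581.73165408 103.97575649] [653.89347117 212.68947629] [623.90975736 124.80380866 155.34290826]
[194.50253165 298.45316456] [176 279  38  40 790]
grip 88 [ 555.78945999 -287.45599826   16.88031382] [ 545.41634441 -300.86991129   13.14585285] [ 566.17941433 -274.95547006   19.32652255]
slide ((588.1730346679688, -291.01263427734375), (44.29299545288086, 90.75508880615234), 84.02149200439453)
side scope ((541.4378051757812, 118.01895141601562), (231.0179901123047, 162.117919921875), 5.721700668334961) 3539 29.748218844894154
[[418.0, 187.0], [435.0, 26.0], [664.0, 49.0], [648.0, 210.0]]
164 217 [575.18238049 199.3226137 ] [612.24411643 234.57239318] [592.44415672 220.8663986  172.95657407]
152 258 [576.20306081 107.27511415] [654.79222288 233.44216709] [618.53135568 135.59729757 156.42638606]
[254.31446541 171.25471698] [239 165  31  13 318]
grip 35 [ 554.75455531 -282.87056106   17.24926186] [ 544.51653829 -296.65426782   13.80838796] [ 565.25366854 -265.97442854   19.75744244]
slide ((587.21044921875, -292.18121337890625), (64.26468658447266, 90.02074432373047), 84.64727783203125)
```

```bash
cat >> h.py <<'E'
def yaw():
    q=env.sense()['tcp_rot']; return 2*np.degrees(np.arctan2(q[1],q[0]))
def plan(x,y,z,yw,s=None):
    from scipy.spatial.transform import Rotation as R
    s=s or env.sense(); M=R.from_quat(s['tcp_rot']).as_matrix()
    cur=np.degrees(np.arctan2(M[1,0],M[0,0]))
    d=M.T@(np.array([x,y,z])-s['eef_pos']); r=(cur-yw+180)%360-180
    print('pos',s['eef_pos'].round(2),'yaw',round(cur,2),'F',s['contact_force'].round(2),'grip',round(s['grip_width'],3),'t',round(s['clock'],2))
    print('dp',d.round(2),'roll',round(r,2),'nrow',round(max(np.linalg.norm(d)/41.7,abs(r)/7.16),1))
E
python3 - <<'E'
from h import *
f=np.load('wrist0.npz');p=cloud(f)
for uv in((350,120),(450,100),(420,220),(345,30),(100,100)): print(uv,p[uv[1],uv[0]].round(0))
f=np.load('scene0.npz');p=cloud(f)
for uv in((273,275),(270,258),(135,255),(283,130),(331,135),(155,340),(90,300),(194,231)): print(uv,p[uv[1],uv[0]].round(0))
plan(555,-287.5,170,-95.8)
E
```

```text
(350, 120) [ 317. -539.  110.]
(450, 100) [ 352. -573.  160.]
(420, 220) [ 278. -601.  161.]
(345, 30) [ 372. -506.   97.]
(100, 100) [ 224. -322.   -1.]
(273, 275) [ 721. -152.  106.]
(270, 258) [ 706. -147.  169.]
(135, 255) [ 416. -317.   63.]
(283, 130) [407. 310.   4.]
(331, 135) [554. 372.  29.]
(155, 340) [ 589. -418.   12.]
(90, 300) [ 478. -452.  159.]
(194, 231) [ 451. -157.    2.]
pos [ 237.59 -495.86  230.87] yaw -64.4 F [-0.25  0.05 -0.51] grip 1.002 t 0.15
dp [ -50.69 -376.28   60.92] roll 31.4 nrow 9.2
```

>>> drive_tool:
  dp:
    - [-5, -38, 0]
    - [-5, -38, 0]
    - [-5, -38, 0]
    - [-5, -38, 0]
    - [-5, -38, 5]
  roll: [0, 0, 0, 0, 0]
  hand: [1, 1, 1, 1, 1]
  grip_force: 25

```text
clock: 0.57
eef_pos: [399.6, -390.3, 226.9]
tcp_rot: [0.846, -0.533, 0.001, 0.0]
contact_force: [1.1, -1.1, -0.1]
grip_width: 1.0
```

>>> drive_tool:
  dp:
    - [-5, -35, 10]
    - [-5, -35, 10]
    - [-5, -35, 10]
    - [-5, -35, 10]
    - [-5, -35, 10]
  roll: [0, 0, 0, 0, 0]
  hand: [1, 1, 1, 1, 1]

```text
clock: 0.98
eef_pos: [546.4, -291.9, 175.5]
tcp_rot: [0.846, -0.533, -0.0, 0.0]
contact_force: [-0.4, -0.8, 0.1]
grip_width: 0.998
```

>>> drive_tool:
  dp:
    - [0, 0, 0]
    - [0, 0, 0]
    - [0, 0, 0]
    - [0, 0, 0]
    - [0, 0, 0]
  roll: [6.28, 6.28, 6.28, 6.28, 6.28]
  hand: [1, 1, 1, 1, 1]

```text
clock: 1.4
eef_pos: [545.2, -293.1, 175.9]
tcp_rot: [-0.668, 0.744, 0.0, -0.0]
contact_force: [0.9, 0.2, 0.2]
grip_width: 1.002
```

```bash
python3 - <<'E'
from h import *
plan(555,-287.5,120,-95.8)
f=grab('wrist','w1')
E
```

```text
pos [ 545.17 -293.07  175.89] yaw -96.1 F [0.88 0.15 0.16] grip 1.002 t 1.4
dp [-6.57 -9.22 55.89] roll -0.3 nrow 1.4
```

View pics/w1.png

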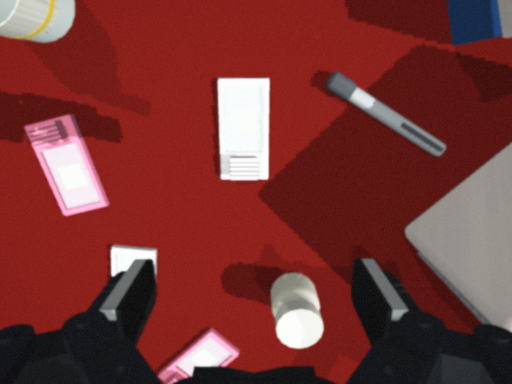

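The wrist view shows the long white slide at (244,128), with its ribbed grip at (244,166) and nose up in the image. The pink ones lie to the left and the pen torch to the right.

```bash
python3 - <<'E'
from h import *
f=np.load('w1.npz'); hsv=cv2.cvtColor(f['frame'],cv2.COLOR_RGB2HSV); p=cloud(f)
m=np.zeros(hsv.shape[:2],np.uint8); s=hsv[60:195,200:290]; m[60:195,200:290]=(s[...,1]<110)&(s[...,2]>110)
n,l,st,c=cv2.connectedComponentsWithStats(m); i=1+np.argmax(st[1:,4]); print(st[i])
v,u=np.where(l==i)
pt=np.array([ray(f,a,b,7)[:2] for a,b in zip(u,v)],np.float32); print('z7',cv2.minAreaRect(pt))
print('depth',cv2.minAreaRect(p[l==i][:,:2].astype(np.float32)))
t=p[(l==i)&(p[...,2]>14)]; print('grip',len(t),cv2.minAreaRect(t[:,:2].astype(np.float32)),np.median(t,0))
E
```

```text
[ 217   77   53  104 5279]
z7 ((584.5803833007812, -288.5595703125), (46.524444580078125, 92.3804702758789), 83.91629028320312)
depth ((583.7476196289062, -288.2808532714844), (43.440093994140625, 95.70321655273438), 82.11180114746094)
grip 651 ((552.1939086914062, -285.30804443359375), (26.207504272460938, 20.26690101623535), 83.73085021972656) [ 552.74594529 -285.68551506   17.96929698]
```

>>> drive_tool:
  dp:
    - [-7.8, -7, 30]
    - [0, 0, 40]
    - [0, 0, 40]
    - [0, 0, 25]
    - [0, 0, 0]
  roll: [0, 0, 0, 0, 0]
  hand: [0.7, 0.7, 0.7, 0.7, 0.6]

```text
clock: 1.87
eef_pos: [550.3, -284.6, 35.3]
tcp_rot: [-0.671, 0.741, 0.005, -0.001]
contact_force: [-0.8, 0.6, -0.2]
grip_width: 0.601
```

```bash
python3 - <<'E'
from h import *
plan(553,-286,8,-96.1)
f=grab('wrist','w2')
E
```

```text
pos [ 550.29 -284.59   35.34] yaw -95.66 F [-0.83  0.57 -0.17] grip 0.601 t 1.87
dp [ 1.24 -3.06 27.31] roll 0.44 nrow 0.7
```

View pics/w2.png

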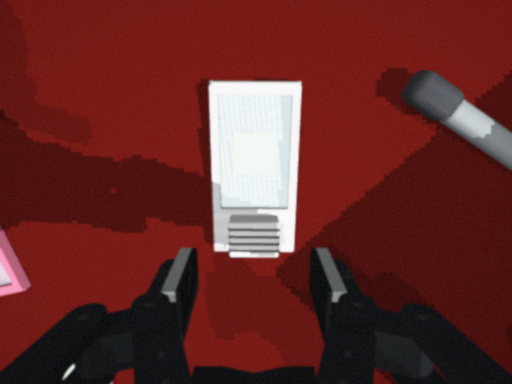

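The grip block is at (254,235), centred between the fingers (about 190 and 318). I'll re-measure its position before the final descent.

```bash
python3 - <<'E'
from h import *
f=np.load('w2.npz'); p=cloud(f); q=p[205:262,220:290].reshape(-1,3); t=q[(q[:,2]>14)&(q[:,2]<24)]
print(len(t),cv2.minAreaRect(t[:,:2].astype(np.float32)),np.median(t,0))
plan(553,-286,8,-96.1)
E
```

```text
1871 ((552.43603515625, -285.2273254394531), (26.584951400756836, 20.22078514099121), 84.04158020019531) [ 553.47605325 -285.30474474   18.0181062 ]
pos [ 551.79 -285.47   39.03] yaw -95.69 F [-0.61  0.33  1.47] grip 0.605 t 1.92
dp [ 0.48 -1.4  31.02] roll 0.41 nrow 0.7
```

>>> drive_tool:
  dp:
    - [0, -0.5, 10]
    - [0, 0, 10]
    - [0, 0, 6]
    - [0, 0, 3]
    - [0, 0, 0]
  roll: [0.4, 0, 0, 0, 0]
  hand: [0.6, 0.6, 0.6, 0.6, 0.6]

```text
clock: 2.33
eef_pos: [553.4, -286.2, 12.0]
tcp_rot: [-0.668, 0.744, 0.0, -0.0]
contact_force: [-0.8, -0.3, 0.6]
grip_width: 0.603
```

>>> drive_tool:
  dp:
    - [0, 0, 0]
    - [0, 0, 0]
  roll: [0, 0]
  hand: [0.6, 0.6]

```text
clock: 2.5
eef_pos: [553.7, -286.3, 12.9]
tcp_rot: [-0.668, 0.744, -0.0, 0.0]
contact_force: [0.1, 0.7, -0.2]
grip_width: 0.597
```

>>> drive_tool:
  dp:
    - [0, 0, 3]
    - [0, 0, 2]
    - [0, 0, 0]
  roll: [0, 0, 0]
  hand: [0.45, 0.4, 0.25]

```text
clock: 2.75
eef_pos: [553.4, -286.0, 7.1]
tcp_rot: [-0.668, 0.744, 0.0, 0.0]
contact_force: [0.3, 0.7, 0.6]
grip_width: 0.29
```

>>> drive_tool:
  dp:
    - [0, 0, 0]
    - [0, 0, 0]
    - [0, 0, 0]
    - [0, 0, 0]
    - [0, 0, 0]
  roll: [0, 0, 0, 0, 0]
  hand: [0.2, 0.1, 0, 0, 0]

```text
clock: 3.17
eef_pos: [553.4, -286.2, 7.2]
tcp_rot: [-0.668, 0.744, 0.0, -0.0]
contact_force: [0.5, -0.2, -1.6]
grip_width: 0.293
```

>>> drive_tool:
  dp:
    - [0, 0, 0]
    - [0, 0, 0]
    - [0, 0, 0]
    - [0, 0, -3]
    - [0, 0, -5]
  roll: [0, 0, 0, 0, 0]
  hand: [0, 0, 0, 0, 0]

```text
clock: 3.58
eef_pos: [553.2, -286.1, 15.1]
tcp_rot: [-0.668, 0.744, 0.0, -0.0]
contact_force: [-0.4, -1.0, -1.0]
grip_width: 0.3
```

```bash
python3 - <<'E'
from h import *
plan(553,-286,60,-96.1)
f=grab('wrist','w3')
E
```

```text
pos [ 553.2  -286.09   15.13] yaw -96.2 F [-0.39 -0.97 -1.  ] grip 0.3 t 3.58
dp [ -0.08   0.25 -44.87] roll -0.1 nrow 1.1
```

View pics/w3.png

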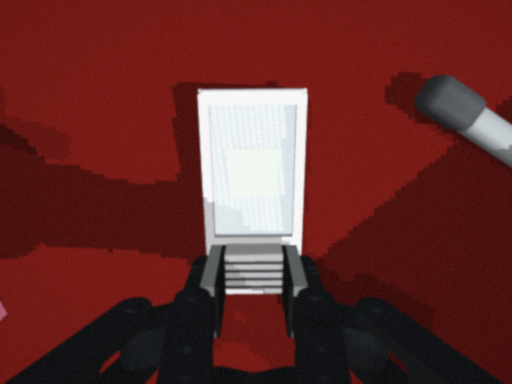

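The slide is held square in the pads. Next I lift it, carry it over to the scope's entry side and re-measure the stage with the wrist camera.

>>> drive_tool:
  dp:
    - [0, 0, -30]
    - [0, 0, -35]
    - [0, 0, -35]
    - [-25, 5, -10]
    - [-36, 8, 0]
  roll: [0, 0, 0, 0, 0]
  hand: [0, 0, 0, 0, 0]

```text
clock: 4.05
eef_pos: [548.3, -226.0, 129.4]
tcp_rot: [-0.667, 0.745, -0.003, 0.001]
contact_force: [1.7, 0.8, -1.8]
grip_width: 0.297
```

>>> drive_tool:
  dp:
    - [-38, 8, 0]
    - [-38, 8, 0]
    - [-38, 8, 0]
    - [-38, 8, 0]
    - [-38, 8, 0]
  roll: [0, 0, 0, 0, 0]
  hand: [0, 0, 0, 0, 0]

```text
clock: 4.47
eef_pos: [527.4, -29.2, 125.9]
tcp_rot: [-0.668, 0.744, -0.0, 0.0]
contact_force: [0.7, 0.5, -0.7]
grip_width: 0.299
```

>>> drive_tool:
  dp:
    - [-36, 8, 0]
    - [-36, 8, 0]
    - [-30, 8, 0]
    - [-20, 2, 0]
    - [0, 0, 0]
  roll: [0, 0, 0, -6, -6]
  hand: [0, 0, 0, 0, 0]

```text
clock: 4.88
eef_pos: [514.9, 96.6, 125.9]
tcp_rot: [0.745, -0.668, 0.0, -0.001]
contact_force: [1.0, -1.1, -1.2]
grip_width: 0.294
```

```bash
python3 - <<'E'
from h import *
plan(430,100,120,-84)
f=grab('wrist','w4')
E
```

```text
pos [514.93  96.55 125.91] yaw -83.75 F [ 1.03 -1.12 -1.18] grip 0.294 t 4.88
dp [-12.67  84.05   5.83] roll 0.25 nrow 2.0
```

View pics/w4.png

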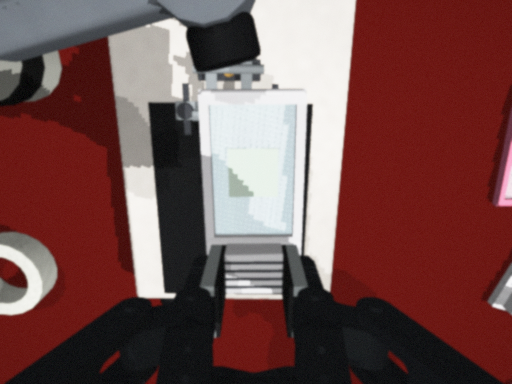

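The slide now hovers over the stage, 85 mm too far in but well above it. I back off.

>>> drive_tool:
  dp:
    - [-5, 30, 0]
    - [-4, 30, 0]
    - [-3, 24, 0]
    - [0, 0, 0]
    - [0, 0, 0]
  roll: [0.25, 0, 0, 0, 0]
  hand: [0, 0, 0, 0, 0]

```text
clock: 5.35
eef_pos: [430.3, 96.6, 126.0]
tcp_rot: [0.74, -0.673, 0.0, -0.001]
contact_force: [1.1, 0.1, -0.1]
grip_width: 0.298
```

```bash
python3 - <<'E'
from h import *
plan(430,100,120,-84)
f=grab('wrist','w5')
p=cloud(f); hsv=cv2.cvtColor(f['frame'],cv2.COLOR_RGB2HSV)
# slide plane tilt
q=p[95:240,205:300]; 
print('held slide rows z',[np.nanmedian(p[r,212:292,2]).round(1) for r in (110,150,190,225)])
E
```

```text
pos [430.26  96.58 126.  ] yaw -84.58 F [ 1.07  0.12 -0.07] grip 0.298 t 5.35
dp [-3.43 -0.05  6.  ] roll -0.58 nrow 0.2
held slide rows z [np.float64(122.5), np.float64(122.6), np.float64(122.7), np.float64(122.6)]
```

View pics/w5.png

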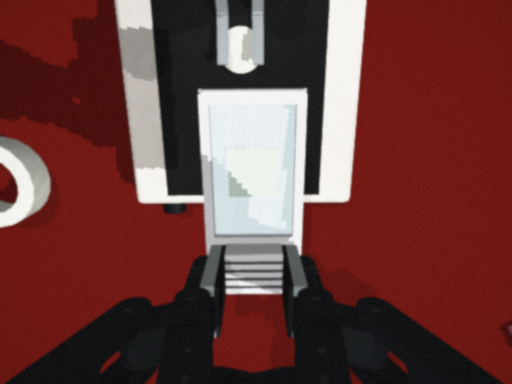

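The held slide is level: glass at 122.6 everywhere, underside 6.9 mm below TCP. Clip lips show at (222,60) and (257,60), and the base's entry edge is at row 202. Now I fit the base's middle line.

```bash
python3 - <<'E'
from h import *
f=np.load('w5.npz'); im=f['frame'].astype(int); hsv=cv2.cvtColor(f['frame'],cv2.COLOR_RGB2HSV)
L=[];Rr=[];IL=[];IR=[]
sat=hsv[...,1]; val=hsv[...,2]
white=(sat<90)&(val>90)
for v in range(4,190,4):
    u=np.where(white[v,90:200])[0]
    if len(u): L.append(ray(f,90+u[0]-.5,v,30))
    u=np.where(white[v,300:400])[0]
    if len(u): Rr.append(ray(f,300+u[-1]+.5,v,30)); IR.append(ray(f,300+u[0]-.5,v,30))
    b=np.where(white[v,90:185])[0]
    if len(b): IL.append(ray(f,90+b[-1]+.5,v,30))
def fit(a):
    a=np.array(a)[:,:2].astype(np.float32)
    vx,vy,x,y=cv2.fitLine(a,cv2.DIST_HUBER,0,.01,.01).ravel(); 
    if vx<0: vx,vy=-vx,-vy
    r=(a-[x,y])@[-vy,vx]
    return np.degrees(np.arctan2(vy,vx)), y+(500-x)*vy/vx, np.abs(r).max(), len(a)
for n,a in(('L',L),('R',Rr),('IL',IL),('IR',IR)): print(n,fit(a))
# entry edge
E=[]
for u in list(range(145,200,4))+list(range(308,345,4)):
    v=np.where(white[150:225,u])[0]
    if len(v): E.append(ray(f,u,150+v[-1]+.5,30))
print('E',np.array(E).round(1)[[0,5,-5,-1]], fit(E)[0])
# held slide axis
m=(sat<60)&(val>150)
for v in (120,160,200,230):
    u=np.where(sat[v,190:320]<70)[0]; print(v,190+u[0],190+u[-1])
# clips via depth
p=cloud(f)
cv2.imwrite('pics/c4.png',cv2.resize(cv2.cvtColor(f['frame'][0:100,180:310],cv2.COLOR_RGB2BGR),None,fx=6,fy=6,interpolation=cv2.INTER_CUBIC))
for v in (10,30,50,62): print(v,[ (u,p[v,u].round(1).tolist()) for u in range(214,272,4)])
E
```

```text
L (np.float32(5.687129), np.float32(190.20795), np.float32(0.34383938), 47)
R (np.float32(5.7625046), np.float32(31.71574), np.float32(0.35091186), 47)
IL (np.float32(6.0388885), np.float32(167.10301), np.float32(0.70669824), 47)
IR (np.float32(-4.036535), np.float32(63.943348), np.float32(9.494984), 47)
E [[417.3 176.   30. ]
 [418.7 161.2  30. ]
 [430.9  40.7  30. ]
 [432.   28.9  30. ]] -84.22325
120 190 319
160 190 319
200 190 319
230 205 302
10 [(214, [550.5, 132.6, 30.2]), (218, [550.1, 129.7, 33.9]), (222, [550.1, 127.1, 34.8]), (226, [550.6, 124.8, 33.3]), (230, [551.7, 122.7, 29.0]), (234, [551.7, 120.1, 30.3]), (238, [551.9, 117.6, 30.3]), (242, [552.3, 115.1, 29.6]), (246, [552.4, 112.6, 30.1]), (250, [552.9, 110.1, 29.0]), (254, [552.2, 107.5, 33.6]), (258, [552.3, 105.1, 34.6]), (262, [552.5, 102.6, 34.7]), (266, [553.5, 100.1, 30.7]), (270, [553.9, 97.6, 29.7])]
30 [(214, [539.1, 131.9, 30.2]), (218, [538.8, 128.9, 34.5]), (222, [539.0, 126.3, 35.0]), (226, [539.2, 123.9, 35.0]), (230, [540.0, 121.7, 30.5]), (234, [540.2, 119.1, 31.0]), (238, [540.6, 116.7, 30.1]), (242
[... 398 characters left out ...]
.0]), (238, [528.8, 115.7, 30.2]), (242, [529.0, 113.1, 30.5]), (246, [529.3, 110.5, 30.7]), (250, [529.5, 107.9, 31.0]), (254, [528.9, 105.3, 39.4]), (258, [529.3, 102.8, 38.4]), (262, [529.5, 100.3, 38.3]), (266, [530.6, 97.6, 29.5]), (270, [530.9, 95.0, 29.5])]
62 [(214, [520.1, 130.7, 30.3]), (218, [519.8, 127.1, 40.5]), (222, [520.0, 124.6, 40.6]), (226, [520.3, 122.1, 40.1]), (230, [521.1, 120.3, 30.1]), (234, [521.3, 117.7, 30.5]), (238, [521.6, 115.1, 30.2]), (242, [521.9, 112.5, 29.8]), (246, [522.1, 109.9, 29.5]), (250, [522.3, 107.3, 30.5]), (254, [521.9, 104.7, 40.6]), (258, [522.1, 102.2, 41.3]), (262, [522.4, 99.7, 41.2]), (266, [523.4, 96.8, 29.3]), (270, [523.6, 94.3, 30.2])]
```

View pics/c4.png

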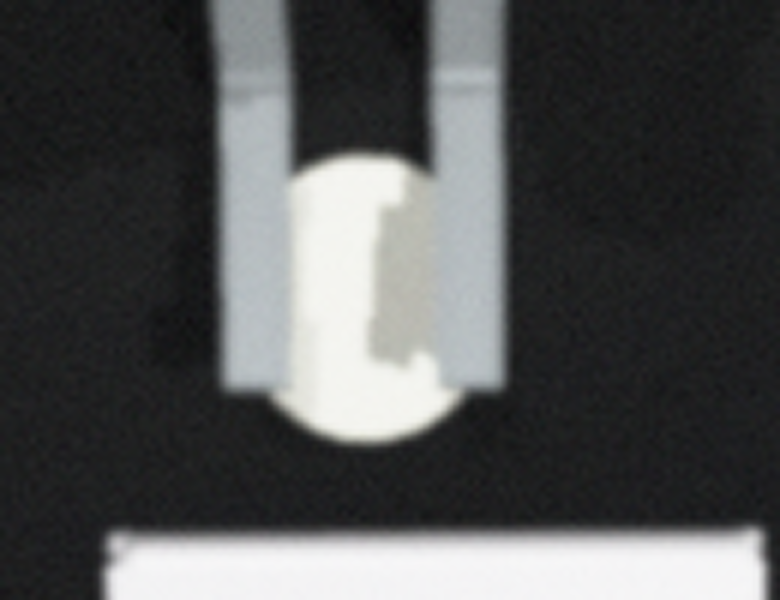

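```bash
python3 - <<'E'
from h import *
f=np.load('w5.npz'); hsv=cv2.cvtColor(f['frame'],cv2.COLOR_RGB2HSV); p=cloud(f)
m=(p[...,2]>114)&(p[...,2]<130); m[245:]=0; m[:,:180]=0; m[:,330:]=0
pts=[]
q=[]
for v in range(95,236,5):
    u=np.where(m[v])[0]; a=ray(f,u[0]-.5,v,126.1); b=ray(f,u[-1]+.5,v,126.1); q.append((a+b)/2); w=np.linalg.norm(a-b)
q=np.array(q)[:,:2].astype(np.float32); vx,vy,x,y=cv2.fitLine(q,cv2.DIST_HUBER,0,.01,.01).ravel(); print('slide axis',np.degrees(np.arctan2(vy,vx)),x,y,'w',w)
vv=[np.where(m[:,u])[0][0] for u in range(215,290,5)]; n=np.median([ray(f,u,v-.5,126.1) for u,v in zip(range(215,290,5),vv)],0); print('nose',n)
ex=np.array([np.cos(.0998),np.sin(.0998)]); ey=np.array([-ex[1],ex[0]]); st=np.array([569.8,118.])
s=env.sense(); c=s['eef_pos'][:2]; print('nose in stage',(n[:2]-st)@ex,(n[:2]-st)@ey,'TCP in stage',(c-st)@ex,(c-st)@ey, 'nose-TCP along',(n[:2]-c)@ex,(n[:2]-c)@ey)
E
```

```text
slide axis 5.8594403 474.83447 100.896835 w 43.973851048811476
nose [506.56893032 105.00991879 126.1       ]
nose in stage -64.21069808931921 -6.625453463932101 TCP in stage -140.25243741235562 -7.473052054301872 nose-TCP along 76.0417393230364 0.8475985903697719
```

Slide yaw 5.86° against scope 5.73°, with the nose 6.6 mm right of the middle line. I shift left 6.8 and in 6, then lower to just above the stage.

>>> drive_tool:
  dp:
    - [-6.8, -6, 20]
    - [0, 0, 35]
    - [0, 0, 20]
    - [0, 0, 8]
    - [0, 0, 0]
  roll: [0.1, 0, 0, 0, 0]
  hand: [0, 0, 0, 0, 0]

```text
clock: 5.82
eef_pos: [435.6, 103.9, 40.9]
tcp_rot: [0.74, -0.673, -0.001, 0.001]
contact_force: [0.4, -0.4, -1.0]
grip_width: 0.298
```

>>> drive_tool:
  dp:
    - [0, 0, 0]
    - [0, 0, 2]
    - [0, 0, 1]
    - [0, 0, 0]
  roll: [0, 0, 0, 0]
  hand: [0, 0, 0, 0]

```text
clock: 6.15
eef_pos: [436.2, 104.2, 40.0]
tcp_rot: [0.74, -0.673, 0.0, -0.001]
contact_force: [-0.0, -0.4, -0.9]
grip_width: 0.295
```

```bash
python3 - <<'E'
from h import *
plan(430,100,37,-84.2)
f=grab('wrist','w6')
E
```

```text
pos [436.19 104.22  39.97] yaw -84.56 F [-0.02 -0.42 -0.94] grip 0.295 t 6.15
dp [3.62 6.57 2.96] roll -0.36 nrow 0.2
```

View pics/w6.png

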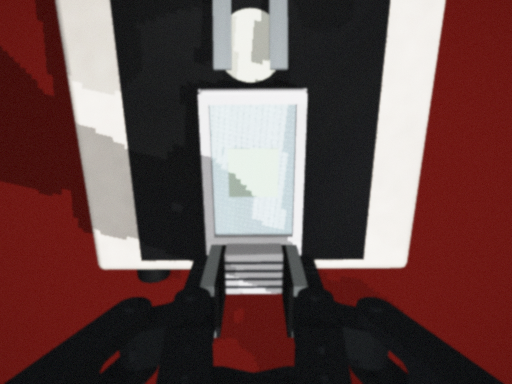

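```bash
cat > meas.py <<'E'
from h import *
import sys
def meas(f,zr):
    hsv=cv2.cvtColor(f['frame'],cv2.COLOR_RGB2HSV); sat=hsv[...,1]; val=hsv[...,2]; white=(sat<90)&(val>70)
    L=[];R=[]
    for v in range(4,250,4):
        u=np.where(white[v,40:200])[0]; w=np.where(white[v,320:480])[0]
        if len(u) and len(w) : L.append(ray(f,40+u[0]-.5,v,30)); R.append(ray(f,320+w[-1]+.5,v,30))
    M=[]
    for E in(L,R):
        a=np.array(E)[:,:2].astype(np.float32); vx,vy,x,y=cv2.fitLine(a,cv2.DIST_HUBER,0,.01,.01).ravel(); t=np.arctan2(vy,vx); t=(t+np.pi/2)%np.pi-np.pi/2; M.append((t,x,y))
    t=(M[0][0]+M[1][0])/2; ey=np.array([-np.sin(t),np.cos(t)]); ex=np.array([ey[1],-ey[0]])
    oL,oR=np.array(M[0][1:])@ey,np.array(M[1][1:])@ey; mid=(oL+oR)/2
    q=[]
    for v in range(110,235,5):
        r=val[v].astype(int); 
        d=white[v,170:340]; u=170+np.where(d)[0]
        a=ray(f,u[0]-.5,v,zr); b=ray(f,u[-1]+.5,v,zr); q.append((a+b)/2)
    q=np.array(q)[:,:2].astype(np.float32); vx,vy,x,y=cv2.fitLine(q,cv2.DIST_HUBER,0,.01,.01).ravel()
    ts=np.arctan2(vy,vx); ts=(ts+np.pi/2)%np.pi-np.pi/2
    n=q[0]
    print('scope yaw',np.degrees(t),'width',oL-oR,'slide yaw',np.degrees(ts),'front lateral',q[:5].mean(0)@ey-mid,'tail lateral',q[-5:].mean(0)@ey-mid)
if __name__=='__main__':
    f=np.load(sys.argv[1]); meas(f,float(sys.argv[2]))
E
python3 meas.py w6.npz 40
```

```text
scope yaw 5.790904 width 156.09613 slide yaw 6.0226555 front lateral -0.64152527 tail lateral -0.8248291
```

Aligned to 0.7 mm and 0.2°. Now I feel for the stage.

>>> drive_tool:
  dp:
    - [-0.6, 0, 1]
    - [0, 0, 0.5]
    - [0, 0, 0.5]
    - [0, 0, 0]
  roll: [0.2, 0, 0, 0]
  hand: [0, 0, 0, 0]

```text
clock: 6.53
eef_pos: [435.7, 104.8, 37.3]
tcp_rot: [0.739, -0.674, 0.0, -0.0]
contact_force: [0.7, 0.5, -0.3]
grip_width: 0.296
```

>>> drive_tool:
  dp:
    - [0, 0, 0.5]
    - [0, 0, 0]
  roll: [0, 0]
  hand: [0, 0]

```text
clock: 6.7
eef_pos: [435.8, 104.8, 37.0]
tcp_rot: [0.739, -0.674, 0.0, -0.0]
contact_force: [-2.1, -0.7, 5.7]
grip_width: 0.295
```

>>> drive_tool:
  dp:
    - [0, 0, 0.5]
    - [0, 0, 0]
  roll: [0, 0]
  hand: [0, 0]

```text
clock: 6.87
eef_pos: [435.9, 104.8, 37.0]
tcp_rot: [0.739, -0.674, 0.0, -0.0]
contact_force: [-4.7, -0.9, 12.5]
grip_width: 0.296
```

>>> drive_tool:
  dp:
    - [0, 0, -0.8]
    - [0, -3, 0]
    - [0, -4, 0]
    - [0, -3, 0]
    - [0, 0, 0]
  roll: [0, 0, 0, 0, 0]
  hand: [0, 0, 0, 0, 0]

```text
clock: 7.28
eef_pos: [446.3, 105.7, 37.0]
tcp_rot: [0.739, -0.674, 0.0, -0.0]
contact_force: [0.8, 0.1, 1.2]
grip_width: 0.301
```

>>> drive_tool:
  dp:
    - [0, -1.5, 0]
    - [0, -1.5, 0]
    - [0, -1.5, 0]
    - [0, -1.5, 0]
    - [0, -1.5, 0]
  roll: [0, 0, 0, 0, 0]
  hand: [0, 0, 0, 0, 0]

```text
clock: 7.7
eef_pos: [453.2, 106.4, 37.0]
tcp_rot: [0.739, -0.674, -0.0, 0.0]
contact_force: [-0.2, 0.5, -0.7]
grip_width: 0.295
```

>>> drive_tool:
  dp:
    - [0, -1.5, 0]
    - [0, -1.5, 0]
    - [0, -1.5, 0]
    - [0, -1.5, 0]
    - [0, -1.5, 0]
  roll: [0, 0, 0, 0, 0]
  hand: [0, 0, 0, 0, 0]

```text
clock: 8.12
eef_pos: [460.6, 107.1, 37.0]
tcp_rot: [0.739, -0.674, -0.0, 0.0]
contact_force: [-2.6, -0.5, -0.3]
grip_width: 0.295
```

```bash
python3 - <<'E'
from h import *
plan(430,100,37,-84.2)
f=grab('wrist','w7')
E
python3 meas.py w7.npz 37.5
```

```text
pos [460.61 107.08  37.02] yaw -84.75 F [-2.64 -0.45 -0.28] grip 0.295 t 8.12
dp [4.240e+00 3.113e+01 3.000e-02] roll -0.55 nrow 0.8
scope yaw 5.75134 width 156.05562 slide yaw 5.813133 front lateral -0.47483063 tail lateral -0.5408554
```

View pics/w7.png

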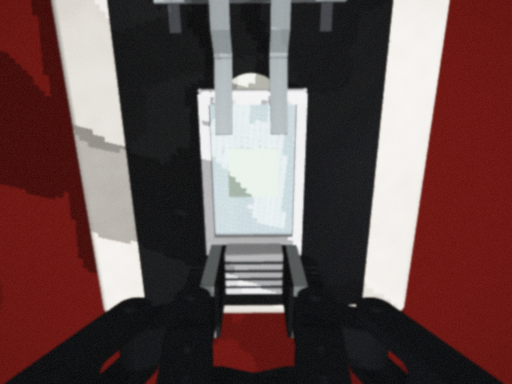

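Lips are over the nose and the rim is beginning to lift them, with alignment kept. Continuing.

>>> drive_tool:
  dp:
    - [-0.05, -1.5, 0]
    - [-0.05, -1.5, 0]
    - [-0.05, -1.5, 0]
    - [-0.05, -1.5, 0]
    - [-0.05, -1.5, 0]
  roll: [0, 0, 0, 0, 0]
  hand: [0, 0, 0, 0, 0]

```text
clock: 8.58
eef_pos: [468.1, 108.0, 37.0]
tcp_rot: [0.739, -0.674, -0.0, 0.0]
contact_force: [-2.7, -1.4, -0.7]
grip_width: 0.298
```

>>> drive_tool:
  dp:
    - [0, -1.5, 0]
    - [0, -1.5, 0]
    - [0, -1.5, 0]
    - [0, -1.5, 0]
    - [0, -1.5, 0]
  roll: [0, 0, 0, 0, 0]
  hand: [0, 0, 0, 0, 0]

```text
clock: 9.0
eef_pos: [475.7, 108.7, 37.1]
tcp_rot: [0.739, -0.674, 0.0, -0.0]
contact_force: [-2.1, -0.2, -0.9]
grip_width: 0.291
```

```bash
python3 - <<'E'
from h import *
plan(430,100,37,-84.2)
f=grab('wrist','w8')
p=cloud(f)
for u in (170,185,250,320,335): print(u,[(v,p[v,u].round(1).tolist()) for v in range(18,60,5)])
E
python3 meas.py w8.npz 37.5
```

```text
pos [475.74 108.72  37.11] yaw -84.75 F [-2.07 -0.16 -0.87] grip 0.291 t 9.0
dp [ 4.5  46.35  0.1 ] roll -0.55 nrow 1.1
170 [(18, [574.6, 149.2, 37.1]), (23, [572.6, 148.7, 39.2]), (28, [570.9, 148.7, 39.2]), (33, [569.2, 148.8, 38.7]), (38, [567.5, 148.6, 39.1]), (43, [566.4, 150.4, 31.2]), (48, [564.7, 150.9, 29.2]), (53, [562.8, 150.6, 30.3]), (58, [560.9, 150.6, 30.3])]
185 [(18, [575.8, 144.4, 32.7]), (23, [573.6, 143.8, 35.4]), (28, [571.6, 143.4, 37.6]), (33, [569.9, 143.3, 37.6]), (38, [568.1, 143.2, 37.9]), (43, [566.9, 144.2, 32.4]), (48, [565.2, 144.5, 30.6]), (53, [563.4, 144.8, 28.7]), (58, [561.4, 144.5, 30.0])]
250 [(18, [578.3, 119.3, 31.8]), (23, [576.3, 119.1, 32.9]), (28, [573.8, 118.8, 38.0]), (33, [572.1, 118.7, 38.1]), (38, [570.3, 118.5, 38.7]), (43, [568.8, 118.4, 36.8]), (48, [567.5, 118.3, 31.4]), (53, [565.7, 118.2, 31.4]), (58, [563.9, 118.0, 30.3])]
320 [(18, [579.7, 92.9, 37.4]), (23, [577.8, 92.8, 38.7]), (28, [576.0, 92.7, 39.6]), (33, [574.5, 92.3, 38.6]), (38, [573.0, 91.7, 36.5]), (43, [571.8, 90.7, 32.4]), (48, [570.3, 90.0, 29.8]), (53, [568.4, 89.8, 30.4]), (58, [566.4, 89.6, 31.1])]
335 [(18, [580.1, 87.4, 38.4]), (23, [578.3, 87.2, 38.6]), (28, [576.7, 86.9, 38.6]), (33, [575.1, 86.4, 37.6]), (38, [573.2, 86.5, 39.2]), (43, [572.4, 84.8, 32.3]), (48, [570.8, 83.9, 29.7]), (53, [568.9, 83.7, 30.1]), (58, [567.0, 83.4, 30.3])]
scope yaw 5.764782 width 156.03587 slide yaw 5.6835027 front lateral -0.40309525 tail lateral -0.37226105
```

View pics/w8.png

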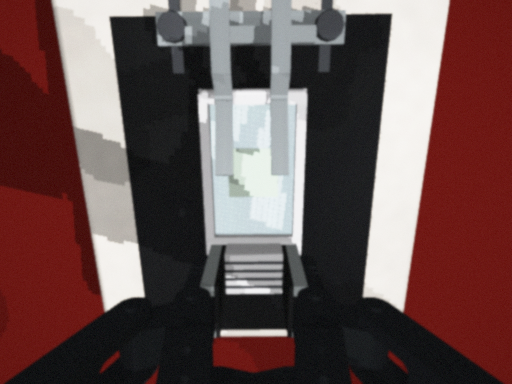

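The nose is under the clips at row 90 and the stop bar face is at rows 43-45, about x 568.5 or roughly stage -1.5 mm, so about 16 mm ahead. Going on more slowly.

>>> drive_tool:
  dp:
    - [0, -1.2, 0]
    - [0, -1.2, 0]
    - [0, -1.2, 0]
    - [0, -1.2, 0]
    - [0, -1.2, 0]
  roll: [0, 0, 0, 0, 0]
  hand: [0, 0, 0, 0, 0]

```text
clock: 9.47
eef_pos: [481.9, 109.3, 37.2]
tcp_rot: [0.739, -0.674, 0.0, -0.0]
contact_force: [0.1, -0.0, -1.8]
grip_width: 0.297
```

>>> drive_tool:
  dp:
    - [0, -0.8, 0]
    - [0, -0.8, 0]
    - [0, -0.8, 0]
    - [0, -0.8, 0]
    - [0, -0.8, 0]
  roll: [0, 0, 0, 0, 0]
  hand: [0, 0, 0, 0, 0]

```text
clock: 9.88
eef_pos: [485.5, 109.6, 37.1]
tcp_rot: [0.739, -0.674, -0.0, 0.0]
contact_force: [-1.4, 0.1, 0.7]
grip_width: 0.291
```

```bash
python3 - <<'E'
from h import *
plan(430,100,37,-84.2)
f=grab('wrist','w9')
cv2.imwrite('pics/c9.png',cv2.resize(cv2.cvtColor(f['frame'][0:240,140:370],cv2.COLOR_RGB2BGR),None,fx=2.5,fy=2.5,interpolation=cv2.INTER_CUBIC))
E
python3 meas.py w9.npz 37.5
```

```text
pos [485.45 109.61  37.08] yaw -84.75 F [-1.36  0.1   0.68] grip 0.291 t 9.88
dp [ 4.5  56.1   0.08] roll -0.55 nrow 1.3
scope yaw 5.7883973 width 156.02383 slide yaw 5.744189 front lateral -0.48678207 tail lateral -0.48369217
```

View pics/c9.png

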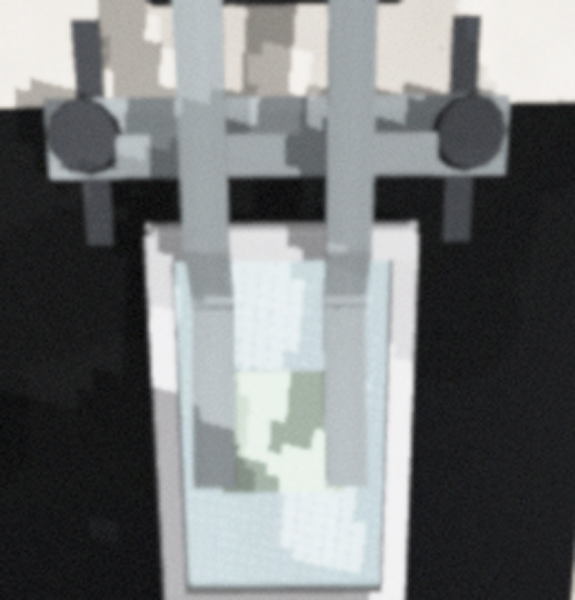

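The toes are at crop row 300 with the rim's inner edge at row 262, so the clips have dropped past the rim. The nose is roughly 6-7 mm short of the stop bar.

>>> drive_tool:
  dp:
    - [0, -0.7, 0]
    - [0, -0.7, 0]
    - [0, -0.7, 0]
    - [0, -0.7, 0]
    - [0, -0.5, 0]
  roll: [0, 0, 0, 0, 0]
  hand: [0, 0, 0, 0, 0]

```text
clock: 10.35
eef_pos: [488.8, 109.9, 37.1]
tcp_rot: [0.739, -0.674, -0.0, 0.0]
contact_force: [-1.6, -0.7, -1.0]
grip_width: 0.292
```

>>> drive_tool:
  dp:
    - [0, -0.3, 0]
    - [0, -0.3, 0]
    - [0, -0.3, 0]
  roll: [0, 0, 0]
  hand: [0, 0, 0]

```text
clock: 10.6
eef_pos: [489.6, 110.0, 37.1]
tcp_rot: [0.739, -0.674, -0.0, 0.0]
contact_force: [-1.3, -0.1, -1.5]
grip_width: 0.296
```

>>> drive_tool:
  dp:
    - [0, -0.3, 0]
    - [0, -0.3, 0]
  roll: [0, 0]
  hand: [0, 0]

```text
clock: 10.77
eef_pos: [490.2, 110.0, 37.1]
tcp_rot: [0.739, -0.674, -0.0, 0.0]
contact_force: [-2.3, -0.8, -1.4]
grip_width: 0.296
```

```bash
python3 - <<'E'
from h import *
plan(430,100,37,-84.2)
f=grab('wrist','w10')
cv2.imwrite('pics/c10.png',cv2.resize(cv2.cvtColor(f['frame'][40:140,170:340],cv2.COLOR_RGB2BGR),None,fx=4,fy=4,interpolation=cv2.INTER_CUBIC))
E
```

```text
pos [490.24 110.04  37.08] yaw -84.75 F [-2.33 -0.84 -1.35] grip 0.296 t 10.77
dp [ 4.49 60.91  0.08] roll -0.55 nrow 1.5
```

View pics/c10.png

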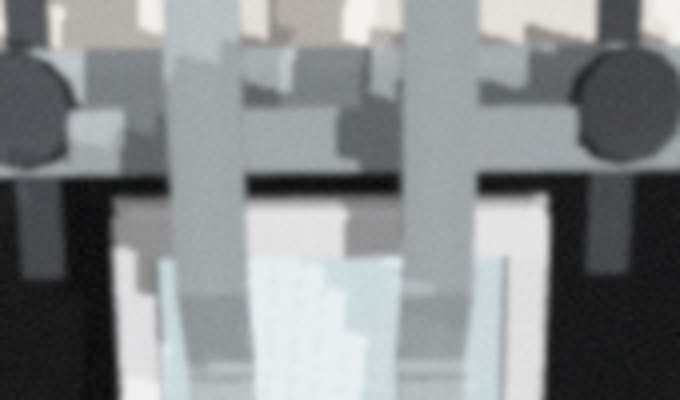

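The gap to the stop is about 20 crop px, around 2 mm, and parallel. Creeping on.

>>> drive_tool:
  dp:
    - [0, -0.3, 0]
    - [0, -0.3, 0]
    - [0, -0.3, 0]
  roll: [0, 0, 0]
  hand: [0, 0, 0]

```text
clock: 11.07
eef_pos: [491.1, 110.1, 37.1]
tcp_rot: [0.739, -0.674, -0.0, 0.0]
contact_force: [-0.7, -0.2, -0.2]
grip_width: 0.297
```

>>> drive_tool:
  dp:
    - [0, -0.2, 0]
    - [0, -0.2, 0]
  roll: [0, 0]
  hand: [0, 0]

```text
clock: 11.23
eef_pos: [491.5, 110.2, 37.1]
tcp_rot: [0.739, -0.674, -0.0, -0.0]
contact_force: [-0.7, 0.9, -0.7]
grip_width: 0.292
```

>>> drive_tool:
  dp:
    - [0, -0.2, 0]
    - [0, -0.2, 0]
  roll: [0, 0]
  hand: [0, 0]

```text
clock: 11.4
eef_pos: [491.9, 110.2, 37.1]
tcp_rot: [0.739, -0.674, 0.0, -0.0]
contact_force: [-1.4, 0.2, -1.1]
grip_width: 0.296
```

>>> drive_tool:
  dp:
    - [0, -0.2, 0]
    - [0, 0, 0]
  roll: [0, 0]
  hand: [0, 0]

```text
clock: 11.57
eef_pos: [492.2, 110.2, 37.1]
tcp_rot: [0.739, -0.674, 0.0, -0.0]
contact_force: [-1.6, -0.1, -1.4]
grip_width: 0.295
```

>>> drive_tool:
  dp:
    - [0, -0.2, 0]
    - [0, -0.2, 0]
  roll: [0, 0]
  hand: [0, 0]

```text
clock: 11.73
eef_pos: [492.5, 110.2, 37.1]
tcp_rot: [0.739, -0.674, -0.0, 0.0]
contact_force: [-2.8, -0.2, -0.2]
grip_width: 0.298
```

>>> drive_tool:
  dp:
    - [0, -0.2, 0]
    - [0, 0, 0]
  roll: [0, 0]
  hand: [0, 0]

```text
clock: 11.9
eef_pos: [492.5, 110.3, 37.0]
tcp_rot: [0.739, -0.674, -0.0, 0.0]
contact_force: [-3.5, -1.2, 1.5]
grip_width: 0.294
```

>>> drive_tool:
  dp:
    - [0, -0.2, 0]
    - [0, 0, 0]
  roll: [0, 0]
  hand: [0, 0]

```text
clock: 12.07
eef_pos: [492.5, 110.2, 37.0]
tcp_rot: [0.739, -0.674, -0.0, 0.0]
contact_force: [-5.4, -0.5, 1.9]
grip_width: 0.294
```

```bash
python3 - <<'E'
from h import *
plan(430,100,37,-84.2)
f=grab('wrist','w11')
cv2.imwrite('pics/c11.png',cv2.resize(cv2.cvtColor(f['frame'][40:140,170:340],cv2.COLOR_RGB2BGR),None,fx=4,fy=4,interpolation=cv2.INTER_CUBIC))
E
```

```text
pos [492.51 110.24  37.04] yaw -84.75 F [-5.36 -0.48  1.91] grip 0.294 t 12.07
dp [ 4.48 63.19  0.11] roll -0.55 nrow 1.5
```

View pics/c11.png

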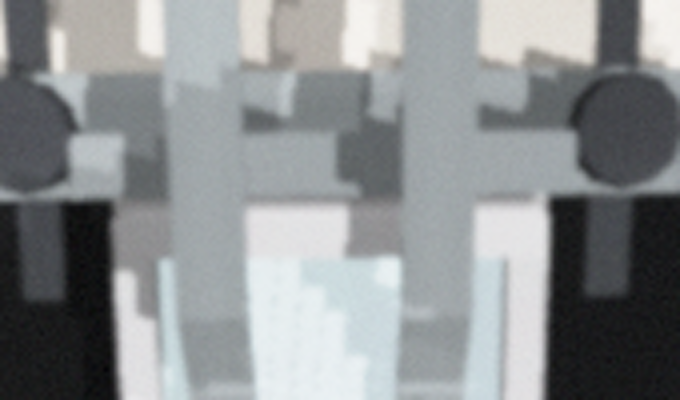

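The slide is home: the nose is flush on the stop, motion stalled at x = 492.5 and the force climbed to 5 N. I hold briefly, then release and rise straight up.

>>> drive_tool:
  dp:
    - [0, 0, 0]
    - [0, 0, 0]
    - [0, 0, 0]
    - [0, 0.2, -0.2]
    - [0, 0, 0]
  roll: [0, 0, 0, 0, 0]
  hand: [0, 0, 0, 0, 0.3]

```text
clock: 12.53
eef_pos: [492.5, 110.2, 37.2]
tcp_rot: [0.739, -0.674, -0.0, 0.0]
contact_force: [-3.2, -0.9, -0.8]
grip_width: 0.299
```

>>> drive_tool:
  dp:
    - [0, 0, 0]
    - [0, 0, 0]
    - [0, 0, 0]
    - [0, 0, 0]
  roll: [0, 0, 0, 0]
  hand: [0.34, 0.38, 0.42, 0.45]

```text
clock: 12.87
eef_pos: [493.0, 110.3, 37.4]
tcp_rot: [0.739, -0.674, 0.0, -0.0]
contact_force: [-0.1, 0.1, -0.0]
grip_width: 0.449
```

>>> drive_tool:
  dp:
    - [0, 0, -3]
    - [0, 0, -8]
    - [0, 0, -25]
    - [0, 5, -35]
    - [0, 5, -35]
  roll: [0, 0, 0, 0, 0]
  hand: [0.5, 0.5, 0.5, 0.5, 0.5]

```text
clock: 13.28
eef_pos: [482.2, 109.3, 144.8]
tcp_rot: [0.739, -0.674, -0.0, 0.0]
contact_force: [0.1, 0.1, 1.2]
grip_width: 0.5
```

```bash
python3 - <<'E'
from h import *
plan(430,100,37,-84.2)
f=grab('wrist','w12');p=cloud(f)
g=grab('side','s2'); 
cv2.imwrite('pics/s2c.png',cv2.resize(cv2.cvtColor(g['frame'][190:300,180:320],cv2.COLOR_RGB2BGR),None,fx=5,fy=5,interpolation=cv2.INTER_CUBIC))
g=grab('scene','sc2'); 
E
```

```text
pos [482.23 109.29 144.81] yaw -84.75 F [0.08 0.14 1.19] grip 0.5 t 13.28
dp [  4.47  52.75 107.86] roll -0.55 nrow 2.9
```

View pics/w12.png

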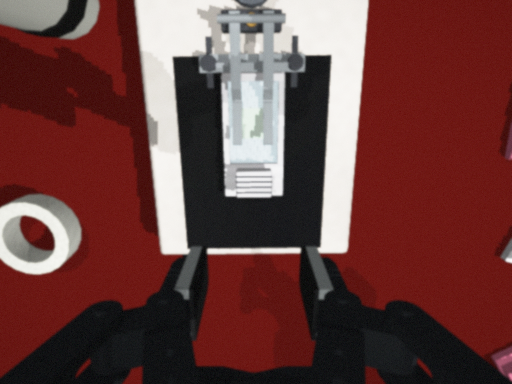

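View pics/s2c.png

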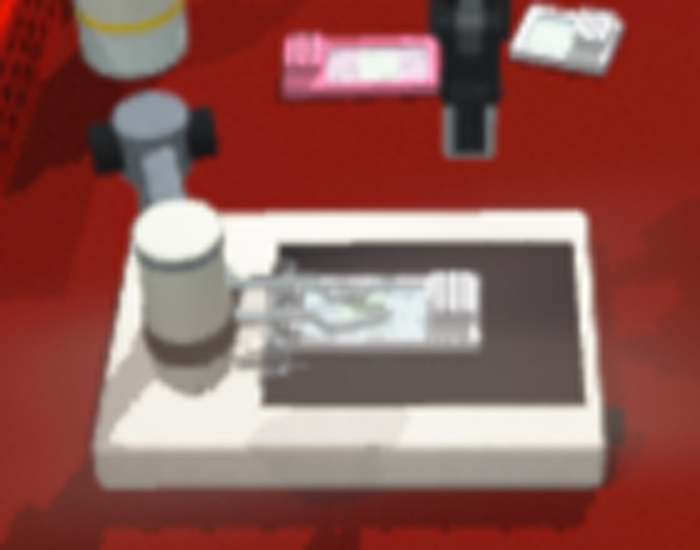

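The slide sits with its nose on the stop bar (row 72) and the gripper is clear. Now the barrel: I go up, round behind it on the +x/+y side with closed fingers, then push it along its arc.

```bash
cat > arc.py <<'E'
from h import *
post=np.array([629.5,124.])
f=np.load('s2.npz');p=cloud(f); X=p[185:275,195:235].reshape(-1,3); k=X[(X[:,2]>168)&(X[:,2]<178)]; print('barrel top side',len(k),(k.min(0)+k.max(0))/2)
c=cv2.minEnclosingCircle(k[:,:2].astype(np.float32)); print(c)
f=np.load('sc2.npz');p=cloud(f); X=p[130:205,300:335].reshape(-1,3); k=X[(X[:,2]>168)&(X[:,2]<178)]
if len(k): print('scene',len(k),cv2.minEnclosingCircle(k[:,:2].astype(np.float32)))
f=np.load('w12.npz');p=cloud(f); print('wrist',p[10,[5,20,40,60,80,95]].round(0).tolist())
def P(deg,d):
    t=np.radians(deg); return post+96*np.array([np.cos(t),np.sin(t)])-d*np.array([-np.sin(t),np.cos(t)])
M=np.array([[np.cos(np.radians(-84.75)),np.sin(np.radians(-84.75))],[np.cos(np.radians(-174.75)),np.sin(np.radians(-174.75))]])
prev=None
for a,d in [(112,50),(112,33)]+[(a,32) for a in range(118,187,6)]+[(185.75,32)]:
    q=P(a,d); print(a,d,q.round(1), '' if prev is None else (M@(q-prev)).round(1)); prev=q
E
python3 arc.py; python3 -c "
from h import *
plan(640,231,205,-84.75)"
```

```text
barrel top side 199 [593.88840404 216.74162019 171.5461198 ]
((593.5485229492188, 216.25274658203125), 18.922826766967773)
scene 108 ((595.8848876953125, 210.23849487304688), 19.139659881591797)
wrist [[577.0, 204.0, 155.0], [578.0, 203.0, 150.0], [580.0, 200.0, 141.0], [582.0, 199.0, 130.0], [585.0, 196.0, 117.0], [588.0, 196.0, 102.0]]
112 50 [639.9 231.7] 
112 33 [624.1 225.4] [ 4.9 16.3]
118 32 [612.7 223.8] [ 0.5 11.5]
124 32 [602.3 221.5] [ 1.3 10.5]
130 32 [592.3 218.1] [ 2.4 10.3]
136 32 [582.7 213.7] [ 3.5 10. ]
142 32 [573.6 208.3] [4.5 9.6]
148 32 [565. 202.] [5.5 9. ]
154 32 [557.2 194.8] [6.4 8.4]
160 32 [550.2 186.9] [7.3 7.7]
166 32 [544.1 178.3] [8.  6.9]
172 32 [538.9 169. ] [8.7 6. ]
178 32 [534.7 159.3] [9.3 5.1]
184 32 [531.5 149.2] [9.8 4.1]
185.75 32 [530.8 146.2] [2.9 1. ]
pos [483.8  109.54 146.36] yaw -84.75 F [-0.47  0.56 -0.4 ] grip 0.496 t 13.43
dp [-106.67 -166.99  -57.65] roll 0.0 nrow 4.9
```

>>> drive_tool:
  dp:
    - [0, 0, -32]
    - [0, 0, -32]
    - [-10, -10, 0]
    - [-18, -28, 0]
    - [-18, -28, 0]
  roll: [0, 0, 0, 0, 0]
  hand: [0.2, 0, 0, 0, 0]

```text
clock: 13.85
eef_pos: [544.9, 161.6, 207.5]
tcp_rot: [0.738, -0.674, 0.0, -0.0]
contact_force: [0.0, -0.7, 0.5]
grip_width: 0.001
```

>>> drive_tool:
  dp:
    - [-18, -28, 0]
    - [-18, -28, 0]
    - [-18, -28, 0]
    - [-9, -20, 0]
    - [0, 0, 0]
  roll: [0, 0, 0, 0, 0]
  hand: [0, 0, 0, 0, 0]

```text
clock: 14.27
eef_pos: [643.6, 235.2, 204.6]
tcp_rot: [0.739, -0.674, -0.001, 0.001]
contact_force: [1.2, -0.4, 0.0]
grip_width: -0.004
```

```bash
python3 - <<'E'
from h import *
plan(642,233,122,-84.75)
g=grab('side','s3')
E
```

```text
pos [643.64 235.17 204.58] yaw -84.68 F [ 1.2  -0.39  0.03] grip -0.004 t 14.27
dp [ 1.98  1.64 82.59] roll 0.07 nrow 2.0
```

View pics/s3.png

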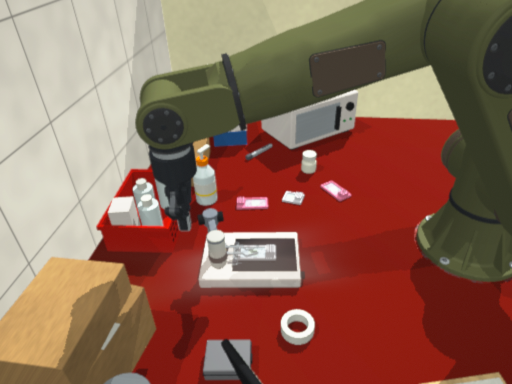

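The closed fingers (183,215) are beyond the barrel (217,245) and clear of it. Descending beside it.

>>> drive_tool:
  dp:
    - [2, 1.5, 28]
    - [0, 0, 30]
    - [0, 0, 24]
    - [0, 0, 0]
  roll: [0, 0, 0, 0]
  hand: [0, 0, 0, 0]

```text
clock: 14.65
eef_pos: [638.1, 230.1, 119.4]
tcp_rot: [0.739, -0.674, -0.002, 0.004]
contact_force: [-0.9, -0.6, -0.9]
grip_width: 0.001
```

>>> drive_tool:
  dp:
    - [2, 6, 0]
    - [2, 6, 0]
    - [1, 4, 0]
    - [0.5, 4, 0]
    - [0, 4, 0]
  roll: [0, 0, 0, 0, 0]
  hand: [0, 0, 0, 0, 0]

```text
clock: 15.07
eef_pos: [617.4, 223.5, 126.8]
tcp_rot: [0.739, -0.674, 0.001, -0.001]
contact_force: [0.9, -0.3, 0.8]
grip_width: 0.002
```

>>> drive_tool:
  dp:
    - [0.3, 4, 0]
    - [0.5, 4, 0]
    - [0.5, 4, 0]
    - [0.7, 4, 0]
    - [0.9, 4, 0]
  roll: [0, 0, 0, 0, 0]
  hand: [0, 0, 0, 0, 0]

```text
clock: 15.48
eef_pos: [597.3, 218.9, 125.2]
tcp_rot: [0.739, -0.674, -0.0, 0.0]
contact_force: [0.5, -0.4, -0.3]
grip_width: 0.001
```

```bash
python3 - <<'E'
from h import *
plan(592.3,218.1,122,-84.75)
g=grab('side','s4'); cv2.imwrite('pics/s4c.png',cv2.resize(cv2.cvtColor(g['frame'][180:300,140:320],cv2.COLOR_RGB2BGR),None,fx=4,fy=4))
E
```

```text
pos [597.32 218.87 125.24] yaw -84.75 F [ 0.48 -0.39 -0.35] grip 0.001 t 15.48
dp [0.31 5.07 3.24] roll 0.0 nrow 0.1
```

View pics/s4c.png

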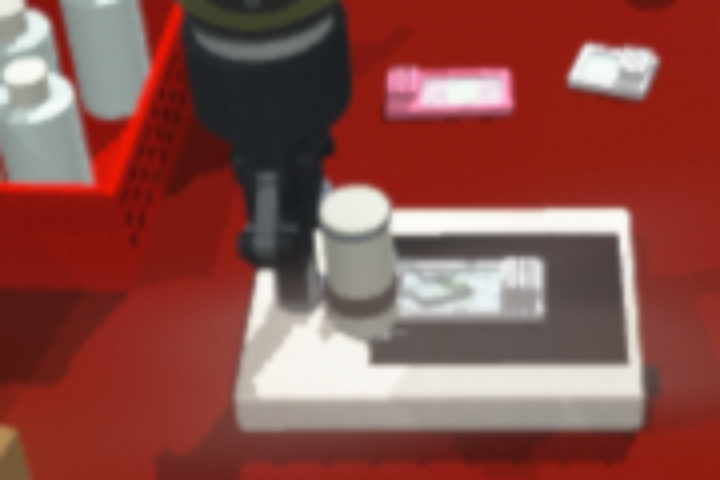

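The barrel is being pushed round; it's now at crop (357,240). Continuing along the arc.

>>> drive_tool:
  dp:
    - [1, 5, 0]
    - [1.7, 5, 0]
    - [1.8, 5, 0]
    - [2.2, 4.8, 0]
    - [2.3, 4.8, 0]
  roll: [0, 0, 0, 0, 0]
  hand: [0, 0, 0, 0, 0]

```text
clock: 15.95
eef_pos: [573.7, 207.4, 125.5]
tcp_rot: [0.739, -0.674, 0.0, -0.0]
contact_force: [3.4, -1.0, 1.3]
grip_width: 0.0
```

>>> drive_tool:
  dp:
    - [2.7, 4.5, 0]
    - [2.8, 4.5, 0]
    - [3.2, 4.2, 0]
    - [3.2, 4.2, 0]
    - [3.6, 3.9, 0]
  roll: [0, 0, 0, 0, 0]
  hand: [0, 0, 0, 0, 0]

```text
clock: 16.37
eef_pos: [553.7, 190.1, 125.2]
tcp_rot: [0.739, -0.674, -0.0, 0.0]
contact_force: [0.5, 0.2, 0.1]
grip_width: -0.004
```

>>> drive_tool:
  dp:
    - [3.7, 3.8, 0]
    - [4, 3.5, 0]
    - [4, 3.4, 0]
    - [4.3, 3, 0]
    - [4.4, 3, 0]
  roll: [0, 0, 0, 0, 0]
  hand: [0, 0, 0, 0, 0]

```text
clock: 16.78
eef_pos: [539.1, 168.1, 125.2]
tcp_rot: [0.739, -0.674, -0.0, 0.0]
contact_force: [0.8, 1.8, 1.1]
grip_width: -0.001
```

```bash
python3 - <<'E'
from h import *
plan(534.7,159.3,122,-84.75)
g=grab('side','s5'); cv2.imwrite('pics/s5c.png',cv2.resize(cv2.cvtColor(g['frame'][180:300,140:320],cv2.COLOR_RGB2BGR),None,fx=4,fy=4))
E
```

```text
pos [539.14 168.06 125.2 ] yaw -84.75 F [0.78 1.76 1.15] grip -0.001 t 16.78
dp [8.32 5.23 3.2 ] roll -0.0 nrow 0.2
```

View pics/s5c.png

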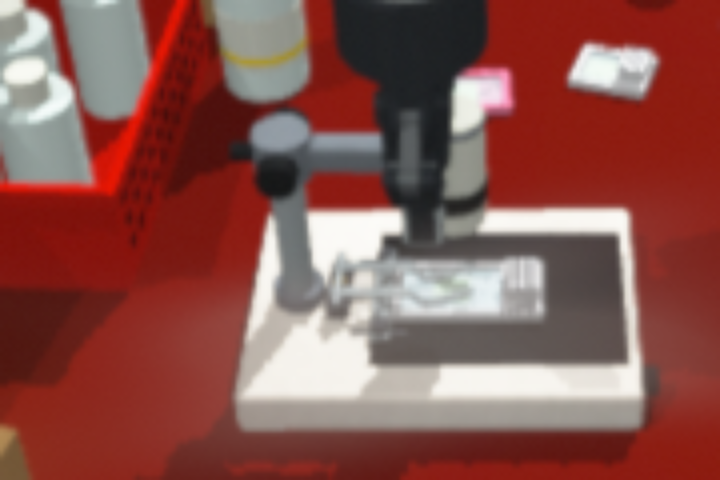

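The arm is nearly aligned with the middle line and the barrel is in front of the fingers, partly hidden at (465,160). I finish slowly and watch the force.

>>> drive_tool:
  dp:
    - [3, 1.5, 0]
    - [3, 1.5, 0]
    - [3, 1.2, 0]
  roll: [0, 0, 0]
  hand: [0, 0, 0]

```text
clock: 17.08
eef_pos: [536.7, 160.0, 126.9]
tcp_rot: [0.739, -0.674, 0.0, -0.002]
contact_force: [3.8, 11.9, 20.9]
grip_width: -0.0
```

>>> drive_tool:
  dp:
    - [2, 0.8, 0]
    - [2, 0.8, 0]
    - [2, 0.8, 0]
  roll: [0, 0, 0]
  hand: [0, 0, 0]

```text
clock: 17.33
eef_pos: [536.2, 155.6, 128.2]
tcp_rot: [0.739, -0.674, 0.001, -0.004]
contact_force: [3.8, 28.9, 19.5]
grip_width: -0.003
```

>>> drive_tool:
  dp:
    - [1, 0.3, 0]
    - [1, 0.3, 0]
  roll: [0, 0]
  hand: [0, 0]

```text
clock: 17.5
eef_pos: [536.0, 154.8, 128.6]
tcp_rot: [0.739, -0.673, 0.001, -0.005]
contact_force: [4.7, 35.9, 21.5]
grip_width: -0.0
```

>>> drive_tool:
  dp:
    - [1, 0.2, 0]
    - [0.5, 0, 0]
  roll: [0, 0]
  hand: [0, 0]

```text
clock: 17.67
eef_pos: [536.0, 153.8, 129.0]
tcp_rot: [0.739, -0.673, 0.001, -0.006]
contact_force: [2.4, 39.6, 23.4]
grip_width: -0.0
```

```bash
python3 - <<'E'
from h import *
plan(534.7,159.3,122,-84.75)
g=grab('scene','sc6'); cv2.imwrite('pics/s6c.png',cv2.resize(cv2.cvtColor(g['frame'][100:230,215:345],cv2.COLOR_RGB2BGR),None,fx=4,fy=4))
E
```

```text
pos [535.97 153.84 129.02] yaw -84.63 F [ 2.45 39.56 23.41] grip -0.0 t 17.67
dp [-5.51  0.82  7.05] roll 0.12 nrow 0.2
```

View pics/s6c.png

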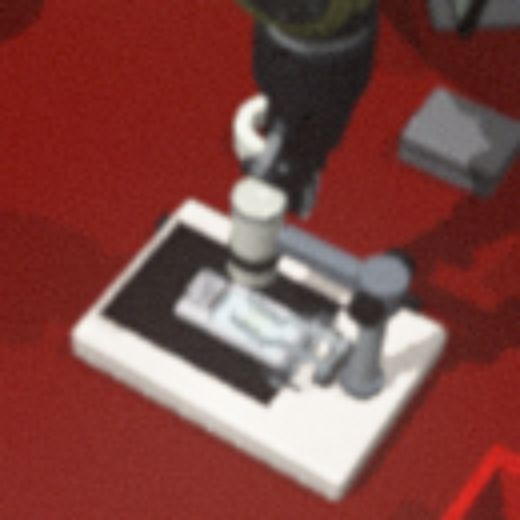

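The force rose to 40 N with an upward part. The closed gripper's knuckles are probably catching the barrel's top edge, because the push now lies along the jaw axis. I back off at once, check, and push higher up with the tips only.

>>> drive_tool:
  dp:
    - [-6, 0, 0]
    - [-8, 0, 0]
    - [0, 0, 0]
  roll: [0, 0, 0]
  hand: [0, 0, 0]

```text
clock: 17.97
eef_pos: [534.1, 164.5, 127.8]
tcp_rot: [0.739, -0.674, 0.002, -0.002]
contact_force: [1.2, 1.4, 19.8]
grip_width: -0.001
```

```bash
cat > bar.py <<'E'
from h import *
import sys
def bar(g,roi):
    p=cloud(g); u0,u1,v0,v1=roi; X=p[v0:v1,u0:u1].reshape(-1,3); h=cv2.cvtColor(g['frame'],cv2.COLOR_RGB2HSV)[v0:v1,u0:u1].reshape(-1,3)
    k=X[(X[:,2]>166)&(X[:,2]<179)&(h[:,2]>120)&(h[:,1]<80)]
    if len(k)<5: print('none');return
    c=cv2.minEnclosingCircle(k[:,:2].astype(np.float32)); d=np.array(c[0])-[629.5,124]
    print(len(k),c,np.median(k,0),'r',np.hypot(*d),'swing',np.radians(185.75)-np.arctan2(d[1],d[0])%(2*np.pi))
E
python3 - <<'E'
from bar import *
plan(534.7,165,152,-84.75)
g=grab('scene','sc7'); bar(g,(255,305,130,180))
g2=grab('side','s7'); bar(g2,(220,290,160,250)) 
cv2.imwrite('pics/s7c.png',np.hstack([cv2.resize(cv2.cvtColor(x['frame'][a:a+120,b:b+120],cv2.COLOR_RGB2BGR),None,fx=3.3,fy=3.3) for x,a,b in((g,100,215),(g2,170,200))]))
E
```

```text
pos [534.08 164.55 127.83] yaw -84.68 F [ 1.21  1.38 19.77] grip -0.001 t 17.97
dp [ -0.41  -0.79 -24.17] roll 0.07 nrow 0.6
119 ((531.920654296875, 117.50453186035156), 18.760618209838867) [534.22004939 114.21632497 171.22517243] r 97.795295460483 swing 0.03388847569957543
35 ((520.5740966796875, 120.61152648925781), 13.821167945861816) [519.04053334 121.81371368 173.09985548] r 108.97859499405865 swing 0.06925840094082014
```

View pics/s7c.png

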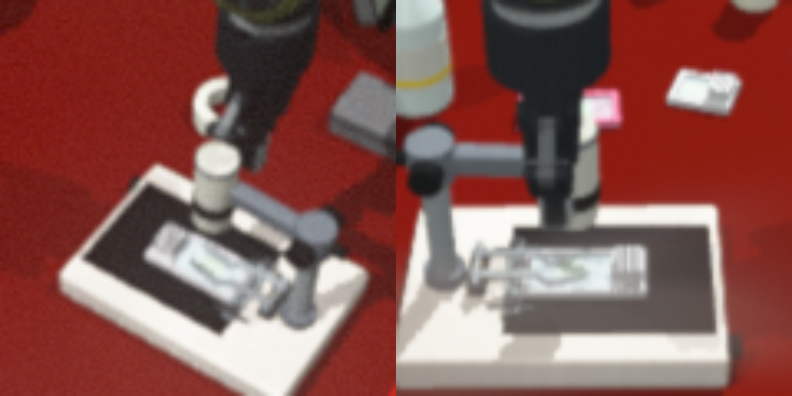

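There is still 20 N upward, so something of the hand rests on the barrel top. I lift straight up and clear, then measure the barrel.

>>> drive_tool:
  dp:
    - [0, 0, -8]
    - [0, 0, -10]
    - [0, 0, -15]
    - [0, 0, 0]
  roll: [0, 0, 0, 0]
  hand: [0, 0, 0, 0]

```text
clock: 18.4
eef_pos: [533.4, 163.4, 161.0]
tcp_rot: [0.739, -0.674, 0.001, -0.001]
contact_force: [0.7, -0.1, 0.5]
grip_width: -0.0
```

>>> drive_tool:
  dp:
    - [-5, 0, -20]
    - [-15, 0, -30]
    - [-30, 0, -20]
    - [-40, 0, 0]
    - [-30, 0, 0]
  roll: [0, 0, 0, 0, 0]
  hand: [0, 0, 0, 0, 0]

```text
clock: 18.82
eef_pos: [521.5, 284.8, 229.5]
tcp_rot: [0.739, -0.674, 0.0, -0.001]
contact_force: [0.3, -0.5, -0.5]
grip_width: 0.001
```

```bash
python3 - <<'E'
from bar import *
plan(534.7,165,152,-84.75)
g=grab('scene','sc8'); bar(g,(255,305,130,180))
g2=grab('side','s8'); bar(g2,(220,290,160,250)) 
cv2.imwrite('pics/s8c.png',np.hstack([cv2.resize(cv2.cvtColor(x['frame'][a:a+120,b:b+120],cv2.COLOR_RGB2BGR),None,fx=3.3,fy=3.3) for x,a,b in((g,100,215),(g2,170,200))]))
E
```

```text
pos [521.45 284.83 229.5 ] yaw -84.78 F [ 0.32 -0.52 -0.53] grip 0.001 t 18.82
dp [120.62  -2.12  77.38] roll -0.03 nrow 3.4
118 ((532.7796020507812, 115.17146301269531), 18.84967613220215) [533.79455596 113.79483367 171.3926866 ] r 97.12249196139608 swing 0.009329723232734288
78 ((529.212890625, 121.69950103759766), 17.443771362304688) [523.66705849 123.58880643 172.8732287 ] r 100.31349162634719 swing 0.07742132503755261
```

View pics/s8c.png

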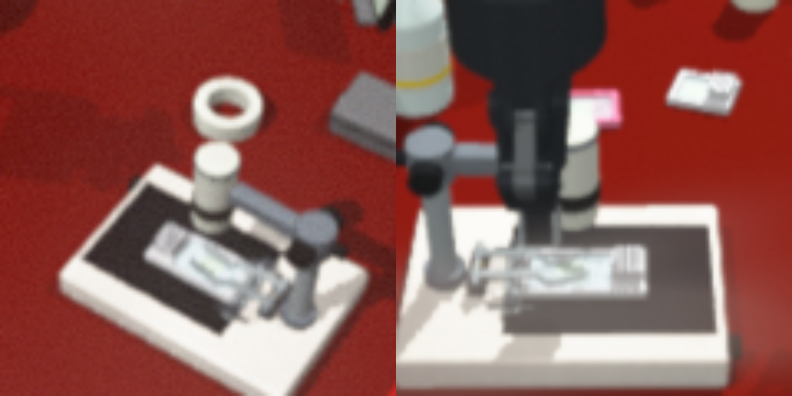

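Corrected for each camera's own offset, the barrel centre is at about y 118-119 against 114.4 for swing 0. That is swing ≈ 0.04-0.05, too close to the 0.06 limit, and my pull-back probably dragged it back. I push again, higher up at z ≈ 152, so only the tips touch.

>>> drive_tool:
  dp:
    - [30, -3, 0]
    - [38, -3, 20]
    - [35, -2, 30]
    - [4, -1, 26]
    - [0, 0, 0]
  roll: [0, 0, 0, 0, 0]
  hand: [0, 0, 0, 0, 0]

```text
clock: 19.33
eef_pos: [537.9, 178.9, 150.8]
tcp_rot: [0.738, -0.675, -0.002, 0.003]
contact_force: [-1.3, -0.3, -0.2]
grip_width: 0.0
```

>>> drive_tool:
  dp:
    - [0, 0, 0]
    - [3, 0, 0]
    - [3, 0, 0]
    - [2, 0, 0]
  roll: [0, 0, 0, 0]
  hand: [0, 0, 0, 0]

```text
clock: 19.67
eef_pos: [540.7, 174.1, 157.3]
tcp_rot: [0.739, -0.674, 0.001, -0.001]
contact_force: [-0.5, -0.1, -0.2]
grip_width: -0.001
```

>>> drive_tool:
  dp:
    - [3, 4, 2]
    - [3, 3, 2]
    - [3, 0, 0]
    - [2, 0, 0]
  roll: [0, 0, 0, 0]
  hand: [0, 0, 0, 0]

```text
clock: 20.0
eef_pos: [534.2, 161.8, 151.9]
tcp_rot: [0.739, -0.674, -0.0, 0.0]
contact_force: [0.4, -0.4, -0.2]
grip_width: 0.003
```

>>> drive_tool:
  dp:
    - [2, 0, 0]
    - [2, 0, 0]
    - [2, 0, 0]
  roll: [0, 0, 0]
  hand: [0, 0, 0]

```text
clock: 20.25
eef_pos: [535.0, 155.9, 151.9]
tcp_rot: [0.739, -0.674, 0.0, -0.0]
contact_force: [0.4, 0.1, -0.0]
grip_width: 0.002
```

>>> drive_tool:
  dp:
    - [1, 0, 0]
    - [1, 0, 0]
  roll: [0, 0]
  hand: [0, 0]

```text
clock: 20.42
eef_pos: [535.1, 154.0, 151.8]
tcp_rot: [0.739, -0.674, -0.0, 0.0]
contact_force: [0.9, 0.4, 0.1]
grip_width: -0.003
```

>>> drive_tool:
  dp:
    - [1, 0, 0]
    - [1, 0, 0]
  roll: [0, 0]
  hand: [0, 0]

```text
clock: 20.58
eef_pos: [535.3, 152.1, 151.8]
tcp_rot: [0.739, -0.674, -0.0, 0.0]
contact_force: [-0.3, 0.5, 0.9]
grip_width: -0.001
```

>>> drive_tool:
  dp:
    - [1, 0, 0]
    - [1, 0, 0]
  roll: [0, 0]
  hand: [0, 0]

```text
clock: 20.75
eef_pos: [535.4, 150.2, 151.8]
tcp_rot: [0.739, -0.674, -0.0, -0.0]
contact_force: [-0.5, 1.4, -0.2]
grip_width: 0.002
```

>>> drive_tool:
  dp:
    - [1, 0, 0]
    - [0, 0, 0]
  roll: [0, 0]
  hand: [0, 0]

```text
clock: 20.92
eef_pos: [535.5, 149.1, 151.8]
tcp_rot: [0.739, -0.674, -0.0, 0.0]
contact_force: [-0.2, -0.2, 0.1]
grip_width: -0.001
```

>>> drive_tool:
  dp:
    - [1, 0, 0]
    - [0.5, 0, 0]
  roll: [0, 0]
  hand: [0, 0]

```text
clock: 21.08
eef_pos: [535.7, 147.6, 151.8]
tcp_rot: [0.739, -0.674, -0.0, -0.0]
contact_force: [-0.1, 1.3, 0.1]
grip_width: 0.002
```

>>> drive_tool:
  dp:
    - [0.5, 0, 0]
    - [0.5, 0, 0]
  roll: [0, 0]
  hand: [0, 0]

```text
clock: 21.25
eef_pos: [535.8, 146.7, 151.9]
tcp_rot: [0.739, -0.674, -0.0, -0.0]
contact_force: [-0.7, 1.7, -0.5]
grip_width: -0.001
```

>>> drive_tool:
  dp:
    - [0.5, 0, 0]
    - [0.5, 0, 0]
  roll: [0, 0]
  hand: [0, 0]

```text
clock: 21.42
eef_pos: [535.8, 146.2, 151.8]
tcp_rot: [0.739, -0.674, -0.0, -0.0]
contact_force: [-1.1, 8.7, -0.9]
grip_width: -0.001
```

```bash
python3 - <<'E'
from bar import *
plan(534.7,165,152,-84.75)
g=grab('scene','sc9'); bar(g,(255,305,130,180))
cv2.imwrite('pics/s9c.png',cv2.resize(cv2.cvtColor(g['frame'][100:230,215:345],cv2.COLOR_RGB2BGR),None,fx=4,fy=4))
E
```

```text
pos [535.77 146.25 151.84] yaw -84.74 F [-1.11  8.73 -0.85] grip -0.001 t 21.42
dp [-18.77  -0.65  -0.14] roll 0.01 nrow 0.5
122 ((533.4156494140625, 111.13072967529297), 18.919334411621094) [533.88452869 109.26989466 171.05476401] r 96.94235682204004 swing -0.03278838683900842
```

View pics/s9c.png

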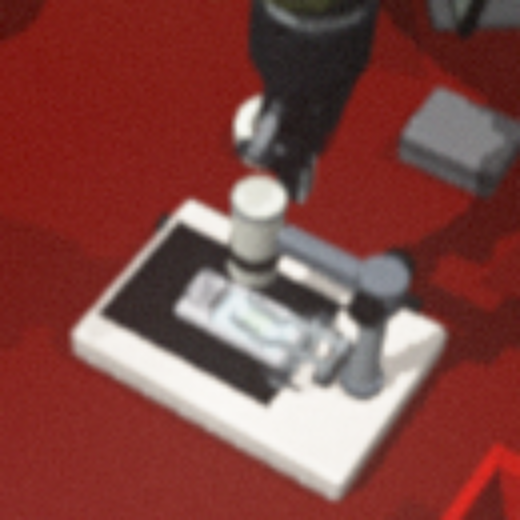

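The stop is reached: steady 1-2 N push, then a jump to 8.7 N at y = 146.2, as computed for swing 0. The barrel moved about 4 mm further than before. I retreat straight back and verify.

>>> drive_tool:
  dp:
    - [-1, 0, 0]
    - [-5, 0, 0]
    - [-15, 0, 0]
    - [-25, 0, -15]
    - [-35, 0, -20]
  roll: [0, 0, 0, 0, 0]
  hand: [0, 0, 0, 0, 0]

```text
clock: 21.88
eef_pos: [528.0, 225.7, 185.9]
tcp_rot: [0.738, -0.675, -0.0, 0.002]
contact_force: [0.5, 0.2, -0.2]
grip_width: 0.002
```

>>> drive_tool:
  dp:
    - [-35, 10, -25]
    - [-30, 30, -25]
    - [-10, 35, 0]
    - [0, 35, 0]
    - [0, 0, 0]
  roll: [0, 0, 0, 0, 0]
  hand: [0, 0, 0, 0, 0]

```text
clock: 22.3
eef_pos: [413.3, 285.2, 231.6]
tcp_rot: [0.74, -0.673, -0.0, 0.001]
contact_force: [0.6, -0.1, 0.4]
grip_width: -0.004
```

```bash
python3 - <<'E'
from bar import *
plan(534.7,165,152,-84.75)
g=grab('scene','sc10'); bar(g,(255,305,130,180))
g2=grab('side','s10'); bar(g2,(220,290,160,250)); w=grab('wrist','w13')
cv2.imwrite('pics/s10c.png',np.hstack([cv2.resize(cv2.cvtColor(x['frame'][a:a+120,b:b+120],cv2.COLOR_RGB2BGR),None,fx=3.3,fy=3.3) for x,a,b in((g,100,215),(g2,170,200))]))
E
```

```text
pos [413.26 285.24 231.58] yaw -84.58 F [ 0.65 -0.08  0.36] grip -0.004 t 22.3
dp [ 131.12 -109.65   79.51] roll 0.17 nrow 4.5
122 ((533.2116088867188, 111.17433166503906), 18.839054107666016) [533.89405681 108.42515123 171.24641443] r 97.13882864963237 swing -0.03206465120845525
152 ((531.7364501953125, 116.57300567626953), 18.58367919921875) [530.7575458  119.21789484 172.80429073] r 98.04525442416036 swing 0.024533123073899432
```

View pics/s10c.png

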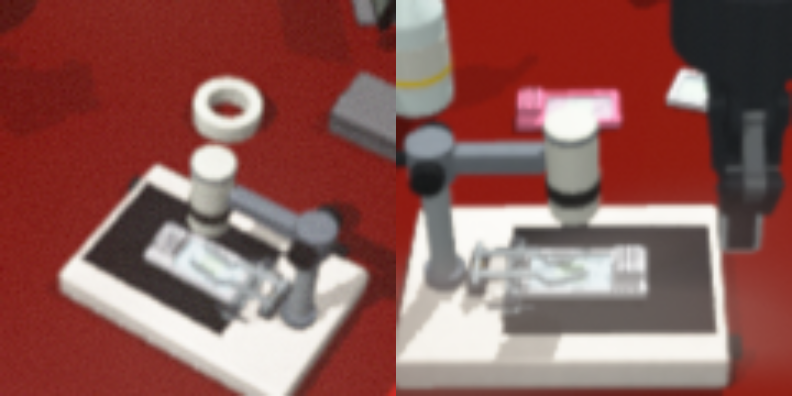

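View pics/w13.png

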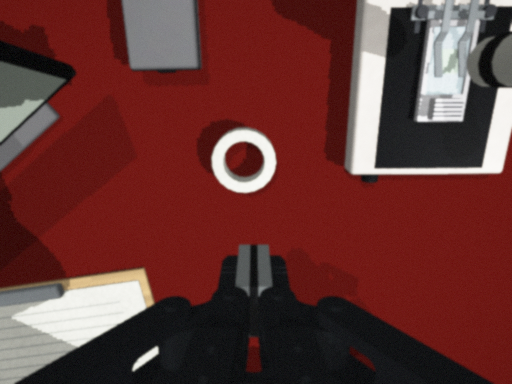

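The barrel is over the middle line. The two cameras, which are offset in opposite directions, bracket swing at -0.03 and +0.025. One last check of the slide against the stop and of the clips.

```bash
python3 - <<'E'
from h import *
f=np.load('w13.npz'); im=f['frame'][0:140,340:512]
cv2.imwrite('pics/w13c.png',cv2.resize(cv2.cvtColor(im,cv2.COLOR_RGB2BGR),None,fx=4,fy=4,interpolation=cv2.INTER_CUBIC))
f=np.load('w12.npz');p=cloud(f)
for u in (235,268): print(u,[(v,p[v,u].round(1).tolist()) for v in range(74,146,8)])
E
```

```text
235 [(74, [565.9, 129.1, 45.1]), (82, [560.9, 128.8, 43.5]), (90, [555.7, 128.4, 42.8]), (98, [550.2, 128.2, 38.7]), (106, [544.7, 127.9, 36.4]), (114, [539.2, 127.4, 37.8]), (122, [533.7, 127.0, 39.1]), (130, [528.5, 126.4, 42.2]), (138, [523.0, 125.9, 43.7])]
268 [(74, [568.0, 107.0, 44.4]), (82, [562.9, 106.4, 44.3]), (90, [557.7, 105.9, 43.6]), (98, [552.3, 105.1, 37.6]), (106, [546.8, 104.4, 35.5]), (114, [541.3, 103.9, 37.1]), (122, [536.0, 103.4, 40.2]), (130, [530.7, 103.0, 43.0]), (138, [525.2, 102.5, 44.3])]
```

View pics/w13c.png

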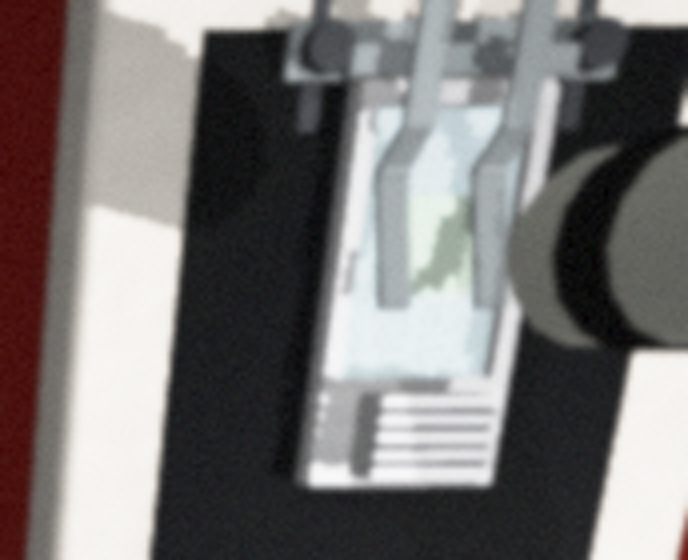

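The nose is flush and parallel on the stop bar (crop row 78). Both clip toes are down on the glass at about 36 mm, with glass at 33.5 mm and rim at 37 mm. The arm is clear, so I hand in.

```bash
python3 -c "
from workcell import env
print(env.hand_in())"
```

```text
the job is handed in; nothing more can be done
None
```

The long slide is loaded under both clips and against the stop, the barrel is back over it, and the job was handed in at about 22 s of the 69 s allowed. `hand_in` gives no verdict.

**Slide:** I pinched the white 90 mm slide by its grip and slid it in along the stage until the nose stalled on the stop at about 5 N. Then I released it and lifted clear.

**Last checks:**
- **Nose:** it is flush and parallel with the stop bar. During the slide-in it was about 0.5 mm off the middle line and within 0.1° of square.
- **Clips:** both toes are down at glass height, about 36 mm by the depth image.
- **Barrel:** it moved with 1–2 N, then jumped to 8.7 N at its stop.
- **Bystanders:** none was touched, and I saw none move in the pictures, but I did not measure their positions again.

**What went wrong or disagreed:**
- **First barrel push:** the measured force reached about 40 N sideways (46 N in all), with about 20 N of that upward. The closed gripper's knuckles probably caught on the barrel's top edge. I read a batch of moves too late to stop it earlier, so this may be at or over the 40 N limit for the gripper's body. I backed off and redid the push higher with the fingertips only.
- **Stage contact:** lowering the slide onto the stage peaked at about 12.5 N, under the 15 N limit.
- **Barrel angle:** the two fixed cameras give −0.03 and +0.025 rad. Their calibrations are offset in opposite directions, so I take it as about 0, against a limit of 0.06.

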